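Grease the sanding spindle's bearing

TASK

Grease the bearing of the bench sanding spindle whose brass nipple is bare; the one under the red cap has been done. Take the short grease gun with the green band from the stand, press its coupler squarely onto the tilted nipple until it snaps on, then keep pushing until the gun's spring pump is nearly all the way in, and finish while still holding it pressed there. Pump no grease out anywhere but on that nipple, and leave the orange gun and the other things on the bench as they are.

Things in the scene. Friction and masses are not known exactly. Their poses are not given: they have to be found in the camera images.
- green_gun: the gun to use: loose, 0.4 kg, round about its z axis, standing nose down in the stand, z up. Origin: underside centre of its black front collar, on the stand's top. Collar 48 mm across to z 10; shoulder to z 18; aluminium barrel 36 mm across, z 18 to 75, to be gripped; green band z 55 to 69; green cap 38 mm across, z 75 to 85 (end). Below: 12 mm stem, coupler 33 mm across, its mouth at z -49
- green_pump (a joint): the green gun's pump: how far the stem with the coupler has slid up into the barrel, m. 0 = out, as at rest; 0.014 = fully in. Spring: it begins to move at 8 N and needs 15 N fully in; it comes out again by itself
- coupler_seat (a point): on the green gun's axis, inner floor of its coupler, 32 mm below the gun's origin with the pump out. The coupler's mouth, 25 mm across, lies 17 mm beyond it and narrows to a 19 mm bore 7 mm deeper; four spring balls in the bore snap behind the nipple's head, at about 8 N, as its tip comes to this point. Metal, greased, slippery
- nipple: the bare brass grease nipple, fixed in its bearing. z axis: along the nipple, out of the bearing, 35 degrees from vertical, leaning towards the bearing's -x (the robot's side). Origin: centre of its foot. Hexagon 17 mm across flats to z 7 mm, neck 10 mm across, button head 16 mm across from z 17 to 23.5 with a chamfered top
- nipple_tip (a point): centre of the flat top of the bare nipple's head, 23.5 mm along the nipple's z axis from its origin
- bearing: blue pillow-block bearing that carries the bare nipple, fixed on the green base, 160 x 46 mm, 87 mm high. Origin: centre of its underside; y runs along the spindle's shaft, the nipple leans towards its -x
- capped_bearing: the same bearing with a red plastic cap (21 mm across) over its nipple: already greased. The two bearings may be in either place, 180 mm apart along the shaft
- spindle_base: the sanding spindle, fixed to the bench: green base 180 x 270 mm, 40 mm high, 25 mm shaft along its y axis 85 mm above the bench, aluminium pulley 110 mm across between the bearings, plywood disc 150 mm across at the +y end (to y 192 mm). Origin: underside centre of the base
- gun_stand: plywood stand, fixed, 230 mm (its x) by 100 mm, top 70 mm above the bench, with two holes of 38 mm at x -55 and +55 mm in which the guns stand. Origin: centre of its underside
- orange_gun: look-alike grease gun with an orange band and end cap, 25 mm longer (end at z 110 mm), in the other hole; other grease, not wanted here. Loose; origin and axes as for the green gun
- spanner: loose steel spanner, 190 mm long, lying on the bench
- tape_roll: loose paper tape roll, 90 mm across, 24 mm high
- blank: loose pale wood turning blank lying on the bench, 160 x 70 mm, 70 mm high
- turned_form: loose pale turned vase form, 90 mm across, 158 mm high
- mallet: loose dark wooden mallet standing on its head, 88 mm across, 256 mm high
- grease_tin: loose red tin, 76 mm across, 90 mm high
There are look-alikes about, which are no part of the job. Leave any blue look-alike of the green_gun alone.

How it is judged:
By the outcome, as a careful person would: the job done as asked, in the order asked, and still so for the second after the job is handed in, while the arm keeps its last pose, push and grip.
It also fails if it takes over 48 s, if anything falls off the work surface, if the arm or the gripper's body presses on something with over 40 N, if the wrist force passes 120 N, or if a joint passes its speed limit or range.

ROBOT

A 6-joint arm with a two-finger parallel gripper is mounted at the origin on the work surface. World frame = base frame: x ahead of the robot, y to its left, z up, the work surface at z = 0. Lengths are in mm, angles in rad, forces in N, time in s.
With the tool pointing down it reaches from about 350 to 1000 mm from the base axis. Payload 7.1 kg.
Tool frame: the origin (TCP) lies on the centre line of the jaws, within the pads' length; the fingertips stand 17 mm ahead of it and the grasp point (between the pads) lies 2 mm behind it (bot.nose_length is the distance from the TCP to the fingertips, in mm); z points along the fingers, y is the direction in which the jaws open and shut (so a half turn about z gives the same grasp; the last joint's range is limited). The gripper opens to 85 mm and grips with 20 to 120 N. Pads are 22 mm wide; open, the fingers measure 114 mm over their backs; the gripper's body (76 mm by 85 mm) begins 54 mm behind the grasp point. The pads swing forward as they close: fully open they stand 13 mm farther back than shut.
Start: joints at [1.251, 0.423, 1.63, -0, 1.089, -0.019], TCP at [185.146, 596.93, 248.319] pointing down, gripper open.
Joint ranges: [-3, 3], [-0.9, 2.11], [0.09, 2.58], [-1.31, 4.45], [0.11, 2.69], [-2.54, 2.54]. Speed limits (rad/s): [2.39, 2.39, 3.01, 3.14, 3.14, 3.14].

INTERFACE

Orientations are given as a rotation vector (axis times angle).
In Python, from plant import bot gives the robot as it stands.
- The arm moves only by the tool step_arm, never from a script. Its argument "targets" is text: rows parted by semicolons, each of 4 numbers parted by spaces: the shift along the tool's x, y, z in cm, then the turn about the tool's z in rad. In form: dx dy dz spin; .... A call has 1 to 8 rows; each row is the pose to reach, as a shift and turn from the pose measured when the call began, along the tool's axes at that moment; what a row does not reach only later rows make up. A row lasts 1/8 s, in which the tool goes at most 62.5 mm and 10.7 degrees, less where a joint would pass 70% of its speed; a pose out of reach is approached as far as the arm can. A call with a gripper value outside its range is refused whole. "fingers" is the finger opening in cm, from 0 to 8.54, set as the call begins (left out, the last holds). The fingers move at their own pace and stop on an object; "squeeze" is the grip in N (left out, the last holds). Time passes only in rows, so rows that repeat a pose let the fingers close. It gives the time, the measured TCP pose, the force and the opening at its end, in the units of the state.
- bot.sense(): the state, without advancing time (a new reading comes with each control period).
- bot.snapshot(name): name is "side" or "top" or "wrist"; returns the picture (384x512x3 uint8, blue, green, red); there is no depth.
- bot.get_calibration(name): a dict with "intrinsics" (3x3 intrinsics, pixels), "eye" and "attitude" of the camera in the world; the wrist camera has in their place "hand_eye" (4x4, takes a point from camera to tool coordinates, whose origin is the TCP and whose axes are the flange's). Camera axes: x right, y up, looking along -z (the intrinsics and any distortion apply to the point x, -y, -z); pixel columns grow to the right and rows downward; lengths in mm; the calibration is good to about 2 mm. The wrist camera is an equidistant fisheye: a pixel r from the principal point sees the ray r / f radians off the axis. A picture is of the moment at which its call begins: read the wrist's pose just before it. get_calibration takes no time and is no camera call.
- bot.close_job(): hands the job in, once; it reports no verdict.
The state is a dict: "clock": time; "joints": joint angles; "qd": joint speeds; "effort": joint torques, N m; "tcp_pos": TCP position; "orientation": TCP orientation; "contact_force": force on the tool from outside, world axes, zero at the start; "wrist_torque": the same for the moment, N m; "grip_width": finger opening in mm.
Only numpy, scipy, OpenCV 4.12 (cv2) and the standard library are available. Lean on these libraries where they do the work, as an engineer would, in place of code of your own. Each camera call takes 0.05 s, during which the arm holds its last target.

## Working session

There is one attempt and no reset: what is moved stays moved. The work goes in short steps, Python scripts to look and compute and a tool call to move; the robot and the scene stay as the last step left them, time stands still between calls to the robot, and variables do not carry over. Pictures are saved under pics/ and viewed, and the job is handed in when it is done.

Besides the shell and the picture viewer there is one more tool, called after "Emit:" by a JSON object that holds its "api" and its "payload", one argument or row to a line. step_arm: Moves the arm, as the interface text tells. Its arguments: {"type":"object","properties":{"targets":{"type":"string"},"fingers":{"type":"number"},"squeeze":{"type":"number"}},"required":["targets"]}

```bash
ls; mkdir -p pics; cat > h.py <<'E'
import numpy as np, cv2
from plant import bot
def cal(n): return bot.get_calibration(n)
def ray(n,u,v):
    c=cal(n);K=np.array(c['intrinsics']);R=np.array(c['attitude'])
    p=np.linalg.solve(K,[u,v,1]); d=R@np.array([p[0],-p[1],-1.]); return np.array(c['eye'],float),d/np.linalg.norm(d)
def atz(n,u,v,z):
    e,d=ray(n,u,v); return e+d*(z-e[2])/d[2]
def proj(n,P):
    c=cal(n);K=np.array(c['intrinsics']);R=np.array(c['attitude']); q=R.T@(np.array(P,float)-c['eye']); q=K@np.array([q[0],-q[1],-q[2]]); return q[:2]/q[2]
def tri(a,b):
    (e1,d1),(e2,d2)=ray(*a),ray(*b)
    A=np.stack([d1,-d2],1); s=np.linalg.lstsq(A,e2-e1,rcond=None)[0]
    p,q=e1+s[0]*d1,e2+s[1]*d2; return (p+q)/2,np.linalg.norm(p-q)
E
python3 - <<'E'
from h import *
for n in('side','top','wrist'):
    cv2.imwrite(f'pics/{n}0.png',bot.snapshot(n)); print(cal(n))
print([a for a in dir(bot) if a[0]!='_']); print(bot.sense())
E
```

```text
pics
{'intrinsics': array([[411.2777573 ,   0.        , 257.30356239],
       [  0.        , 411.2777573 , 188.23282831],
       [  0.        ,   0.        ,   1.        ]]), 'eye': array([-316.83229576, -888.3645833 , 1005.00706576]), 'attitude': array([ 0.87138426, -0.33847446, -0.65216597])}
{'intrinsics': array([[411.77990946,   0.        , 262.0115847 ],
       [  0.        , 411.77990946, 185.65803477],
       [  0.        ,   0.        ,   1.        ]]), 'eye': array([ 325.63134143,   -1.66293635, 1421.74063687]), 'attitude': array([ 0.11342295, -0.08786222, -1.57678087])}
{'intrinsics': array([[297.31863964,   0.        , 255.9817351 ],
       [  0.        , 297.31863964, 192.87003396],
       [  0.        ,   0.        ,   1.        ]]), 'hand_eye': array([[-1.43271322e-03,  9.53353020e-01,  3.01854214e-01,
         7.70445662e+01],
       [ 9.99998808e-01,  1.53956473e-03, -1.16073159e-04,
        -2.32240898e-01],
       [-5.75382798e-04,  3.01853688e-01, -9.53354090e-01,
        -1.25666978e+02],
       [ 0.00000000e+00,  0.00000000e+00,  0.00000000e+00,
         1.00000000e+00]])}
['Unreachable', 'close_job', 'get_calibration', 'nose_length', 'sense', 'snapshot']
{'clock': 0.15, 'joints': array([ 1.25101178e+00,  4.23662320e-01,  1.63049184e+00,  3.63672854e-05,
        1.08858427e+00, -1.89937682e-02]), 'qd': array([ 1.27827462e-03, -1.28283569e-03, -2.90474062e-03,  3.53256478e-04,
       -1.62108439e-03,  6.23183201e-05]), 'effort': array([ 4.21012110e-04, -5.57767081e+01, -2.82019848e+01, -2.14876462e-05,
        4.75872643e-03,  1.59020948e-05]), 'tcp_pos': array([185.01276192, 596.58078336, 247.73499362]), 'orientation': array([-4.70694358e-01, -3.10590326e+00,  1.76536625e-03]), 'contact_force': array([-0.59768036,  0.06667658,  0.16477169]), 'wrist_torque': array([-0.00847437,  0.09090612, -0.03062171]), 'grip_width': 85.40646513916448}
```

```bash
python3 - <<'E'
s=open('h.py').read().replace("R=np.array(c['attitude'])","R=cv2.Rodrigues(np.array(c['attitude'],float))[0]")
open('h.py','w').write(s)
E
cd pics; python3 -c "
import cv2
for n in('side','top'):cv2.imwrite(n+'0b.png',cv2.resize(cv2.imread(n+'0.png'),(800,600),interpolation=cv2.INTER_CUBIC))"
```

```text
(no output)
```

View pics/side0b.png

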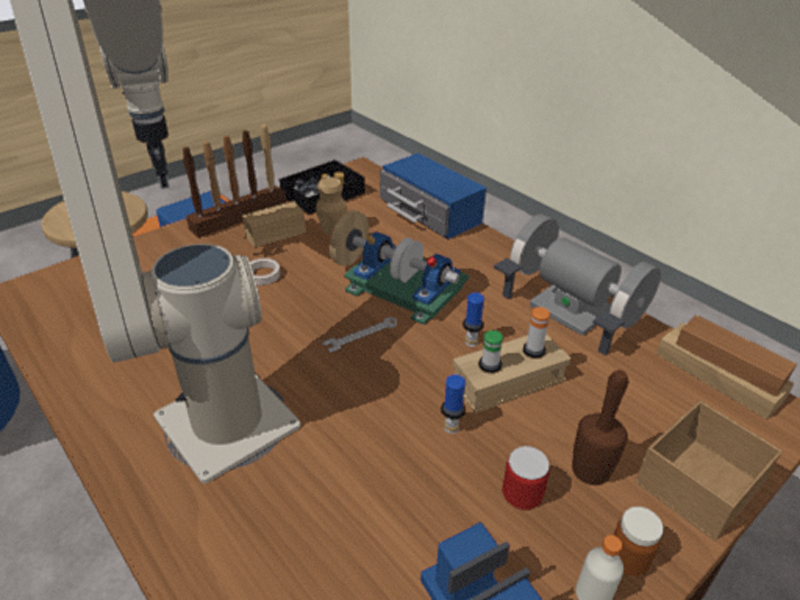

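View pics/top0b.png

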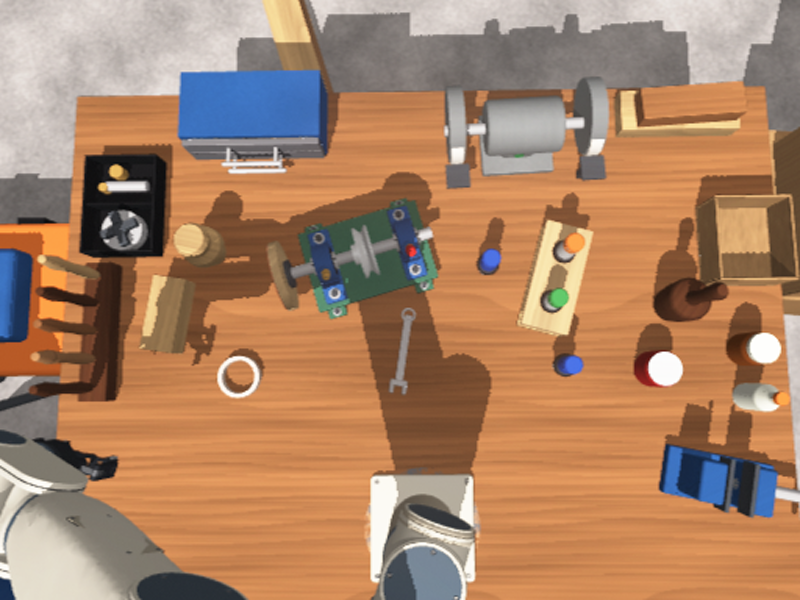

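View pics/wrist0.png

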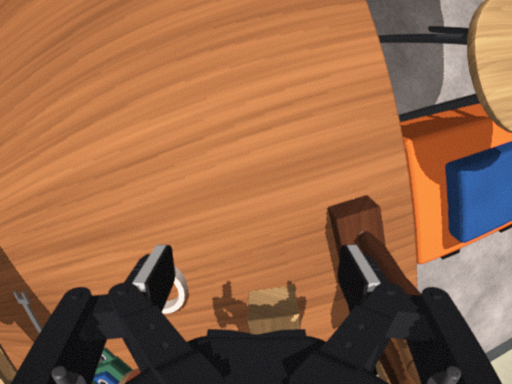

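```bash
cd pics; python3 -c "
import cv2
def c(n,x,y,w,h,o,k):
    cv2.imwrite(o,cv2.resize(cv2.imread(n)[y:y+h,x:x+w],None,fx=k,fy=k,interpolation=cv2.INTER_CUBIC))
c('side0.png',200,130,110,80,'s_b.png',7)
c('side0.png',280,180,100,80,'s_g.png',7)
c('top0.png',170,120,115,85,'t_b.png',7)
c('top0.png',325,135,65,85,'t_g.png',7)
"
```

```text
(no output)
```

View pics/s_b.png

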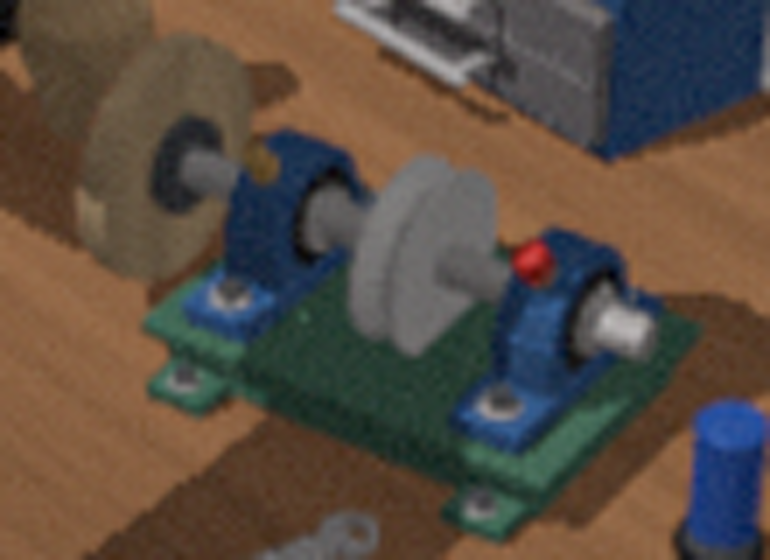

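View pics/s_g.png

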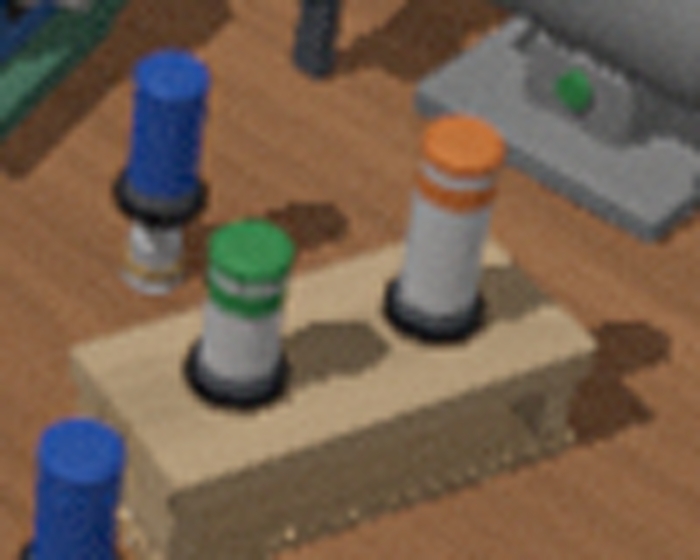

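View pics/t_b.png

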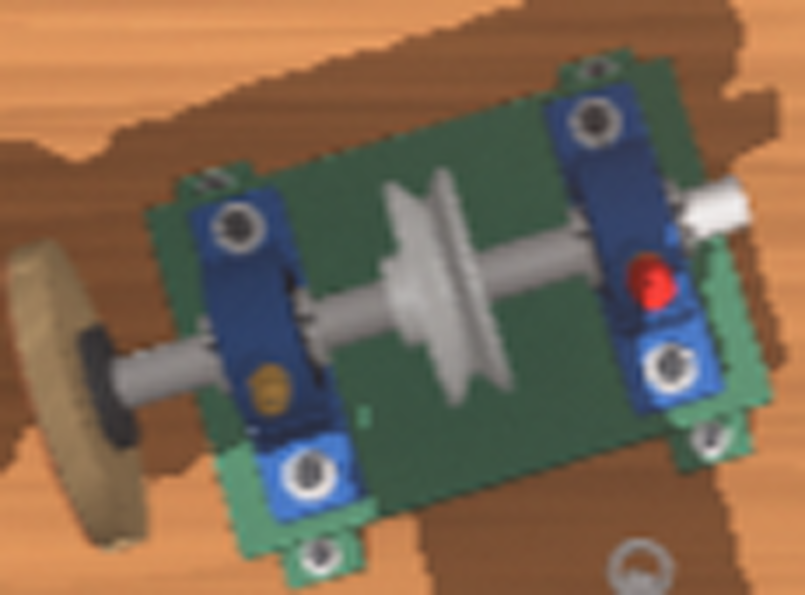

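View pics/t_g.png

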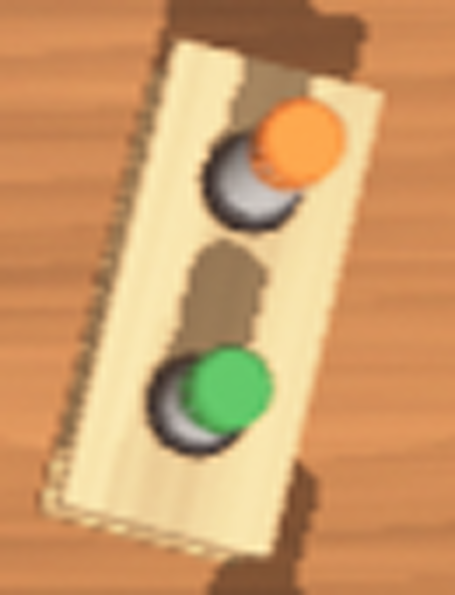

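```bash
python3 - <<'E'
from h import *
T=lambda u,v:(170+u/7,120+v/7); G=lambda u,v:(325+u/7,135+v/7)
S=lambda u,v:(200+u/7,130+v/7)
print('cap top',tri(('top',*G(230,389)),('side',280+253/7,180+248/7)),'expect z155')
p=atz('top',*G(230,389),155);print(p)
print('orange',atz('top',*G(300,143),180))
print('nip tri',tri(('top',*T(270,388)),('side',*S(262,163))))
print('cap tri',tri(('top',*T(652,282)),('side',*S(533,262))))
for z in (105,110,115,120): print(z, atz('top',*T(270,388),z))
b=[atz('top',*T(*q),64)[:2] for q in((238,225),(310,472),(595,120),(670,367))]
print(b,[np.degrees(np.arctan2(*(d)[::-1])) for d in (b[0]-b[1],b[2]-b[3],b[0]-b[2],b[1]-b[3])], np.linalg.norm(b[0]-b[1]),np.linalg.norm(b[0]-b[2]))
f=[atz('top',*T(*q),10)[:2] for q in((213,180),(320,553),(597,68),(711,436))]
print(f,[np.degrees(np.arctan2(*(d)[::-1])) for d in (f[0]-f[1],f[2]-f[3],f[0]-f[2],f[1]-f[3])])
# stand corners
c=[atz('top',*G(*q),70)[:2] for q in((178,40),(383,93),(268,555),(62,502))];print(c,[np.degrees(np.arctan2(*(d)[::-1])) for d in(c[0]-c[3],c[1]-c[2])])
print('blue guns',atz('top',490*.64,258*.64,130),atz('top',568*.64,362*.64,130))
E
```

```text
cap top (array([ 470.73195315, -277.70633224,  151.33496065]), np.float64(1.0159032841847704)) expect z155
[ 470.69963679 -277.25761261  155.        ]
orange [ 575.65325516 -306.25547737  180.        ]
nip tri (array([525.68378817, 189.13764444, 129.5662477 ]), np.float64(1.9612896288279842))
cap tri (array([571.77075083,  15.16078094, 134.68605109]), np.float64(2.1497297472100505))
105 [530.29423954 192.17470587 105.        ]
110 [529.51708232 191.43865491 110.        ]
115 [528.7399251  190.70260395 115.        ]
120 [527.96276788 189.96655299 120.        ]
[array([616.16066869, 214.38047842]), array([496.05964893, 178.76485198]), array([665.90841054,  42.27387562]), array([544.90840289,   7.11278149])] [np.float64(16.5175783221822), np.float64(16.203206028428987), np.float64(106.1220386745127), np.float64(105.88529540978853)] 125.27061824505711 179.15222730136065
[array([650.8455963 , 235.78565866]), array([462.56701007, 180.70077395]), array([706.19727324,  42.87804387]), array([518.90430036, -12.50756535])] [np.float64(16.30795385929216), np.float64(16.47381401852863), np.float64(106.00996422072605), np.float64(106.2560663130608)]
[array([ 648.50370381, -277.18989125]), array([ 621.60302985, -373.55760027]), array([ 402.29075854, -310.54251098]), array([ 427.88911288, -215.38921731])] [np.float64(-15.649131156290029), np.float64(-16.03096902074038)]
blue guns [ 556.23351501 -145.63326861  130.        ] [ 344.91392245 -295.47523984  130.        ]
```

```bash
cat >> h.py <<'E'
def toR(s): return cv2.Rodrigues(np.array(s['orientation'],float))[0]
def plan(P,ang=None):
    s=bot.sense();R=toR(s);d=R.T@(np.array(P,float)-s['tcp_pos'])
    spin=0
    if ang is not None:
        cur=np.degrees(np.arctan2(R[1,0],R[0,0])); spin=-np.radians((ang-cur+180)%360-180)
    print('tcp',s['tcp_pos'].round(1),'tilt',R[:,2].round(4),'d_cm',(d/10).round(2),'spin',round(spin,3),'xang',round(np.degrees(np.arctan2(R[1,0],R[0,0])),2),'q',s['joints'].round(2),'F',s['contact_force'].round(1),'M',s['wrist_torque'].round(2),'w',round(s['grip_width'],2),'t',round(s['clock'],2))
def wray(u,v,s,h=None):
    c=cal('wrist');K=c['intrinsics'];H=np.array(c['hand_eye']);R=toR(s)
    x,y=(u-K[0,2])/K[0,0],(v-K[1,2])/K[1,1];r=np.hypot(x,y);th=r
    d=np.array([x/r*np.sin(th),-y/r*np.sin(th),-np.cos(th)])
    return s['tcp_pos']+R@H[:3,3],R@H[:3,:3]@d
def wproj(P,s):
    c=cal('wrist');K=c['intrinsics'];H=np.array(c['hand_eye']);R=toR(s)
    q=H[:3,:3].T@(R.T@(np.array(P,float)-s['tcp_pos'])-H[:3,3]); q=np.array([q[0],-q[1],-q[2]])
    r=np.hypot(q[0],q[1]);th=np.arctan2(r,q[2]); return np.array([K[0,2]+K[0,0]*th*q[0]/r,K[1,2]+K[1,1]*th*q[1]/r])
E
python3 - <<'E'
from h import *
plan([525,188,250],16.2)
E
```

```text
tcp [185.  596.6 247.7] tilt [-4.0e-04 -1.1e-03 -1.0e+00] d_cm [-44.58 -28.95  -0.2 ] spin 2.558 xang 162.76 q [ 1.25  0.42  1.63  0.    1.09 -0.02] F [-0.6  0.1  0.2] M [-0.01  0.09 -0.03] w 85.41 t 0.15
```

Emit:
{"api": "step_arm", "payload": {
  "targets": "-3 -2 -1 0.15; -8 -5.2 -2 0.33; -13 -8.5 -2 0.51; -18 -11.7 -2 0.69; -23 -15 -2 0.87; -28 -18.2 -2 1.05; -33 -21.4 -2 1.23; -38 -24.7 -1 1.41",
  "fingers": 8.5
}}

```text
clock: 1.15
tcp_pos: [476.3, 246.7, 258.6]
orientation: [2.377, 2.053, 0.001]
contact_force: [-0.1, 0.5, 0.0]
grip_width: 84.8
```

```bash
python3 - <<'E'
from h import *
plan([525,188,240],16.2)
E
```

```text
tcp [476.3 246.7 258.6] tilt [ 1.3e-03 -2.0e-04 -1.0e+00] d_cm [-5.1   5.67  1.87] spin 1.142 xang 81.64 q [ 0.46  0.28  1.82 -0.    1.04  0.6 ] F [-0.1  0.5  0. ] M [0.02 0.02 0.02] w 84.84 t 1.15
```

Emit:
{"api": "step_arm", "payload": {
  "targets": "-1.5 1.5 0.4 0.18; -3 3 0.9 0.36; -4 4.5 1.4 0.54; -5.1 5.7 1.9 0.72; -5.1 5.7 1.9 0.9; -5.1 5.7 1.9 1.08; -5.1 5.7 1.9 1.14; -5.1 5.7 1.9 1.14"
}}

```text
clock: 2.15
tcp_pos: [525.1, 187.9, 239.5]
orientation: [3.109, 0.447, 0.001]
contact_force: [-0.0, -0.4, -0.1]
grip_width: 85.3
```

```bash
python3 - <<'E'
from h import *
plan([525,188,240],16.2)
im=bot.snapshot('wrist');cv2.imwrite('pics/w1.png',cv2.resize(im,(800,600),interpolation=cv2.INTER_CUBIC));cv2.imwrite('pics/w1raw.png',im)
s=bot.sense();print(wproj([525,188,133],s))
E
```

```text
tcp [525.1 187.9 239.5] tilt [ 9.e-04 -4.e-04 -1.e+00] d_cm [-0.01 -0.01 -0.05] spin 0.003 xang 16.36 q [ 0.32  0.34  1.79 -0.    1.02  1.61] F [-0.  -0.4 -0.1] M [-0.    0.03  0.01] w 85.3 t 2.15
[255.62823324 197.54218034]
```

View pics/w1.png

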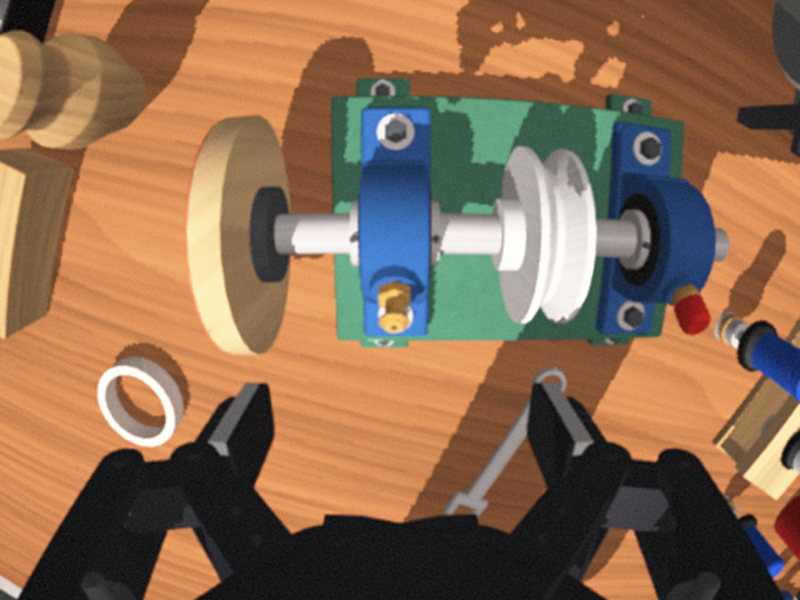

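```bash
python3 - <<'E'
import cv2
im=cv2.imread('pics/w1raw.png')[165:225,220:290];cv2.imwrite('pics/w1c.png',cv2.resize(im,None,fx=10,fy=10,interpolation=cv2.INTER_CUBIC))
E
```

```text
(no output)
```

View pics/w1c.png

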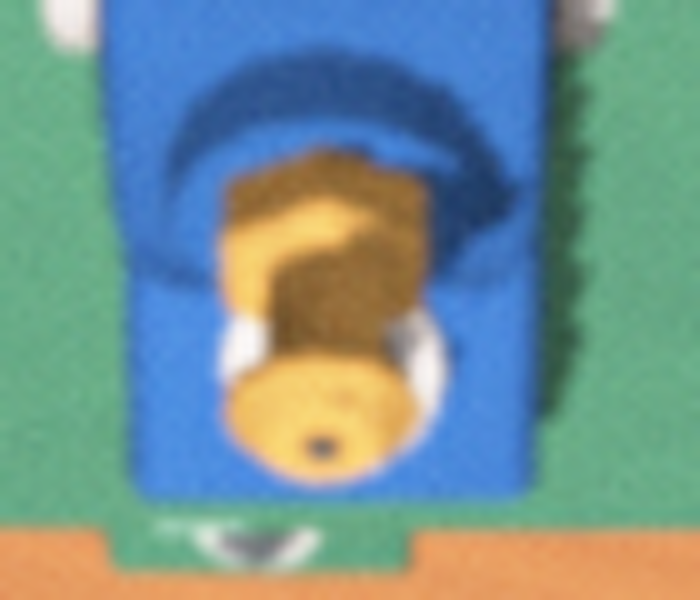

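```bash
python3 - <<'E'
from h import *
plan([500,80,240],16.2)
plan([470.7,-277.3,240],16.2)
E
```

```text
tcp [525.1 187.9 239.5] tilt [ 9.e-04 -4.e-04 -1.e+00] d_cm [-5.46  9.64 -0.05] spin 0.004 xang 16.4 q [ 0.32  0.34  1.79 -0.    1.02  1.61] F [ 0.4 -0.4 -0.1] M [-0.    0.03 -0.08] w 85.22 t 2.2
tcp [525.1 187.9 239.5] tilt [ 9.e-04 -4.e-04 -1.e+00] d_cm [-1.836e+01  4.309e+01 -4.000e-02] spin 0.004 xang 16.4 q [ 0.32  0.34  1.79 -0.    1.02  1.61] F [ 0.4 -0.4 -0.1] M [-0.    0.03 -0.08] w 85.22 t 2.2
```

Emit:
{"api": "step_arm", "payload": {
  "targets": "-1.5 3 0 0; -4 7 0 0; -5.5 9.6 0 0; -5.5 9.6 0 0"
}}

```text
clock: 2.7
tcp_pos: [499.0, 78.9, 239.5]
orientation: [3.109, 0.446, 0.001]
contact_force: [0.3, 0.3, -0.5]
grip_width: 85.1
```

```bash
python3 - <<'E'
from h import *
plan([470.7,-277.3,240],16.2)
s=bot.sense();im=bot.snapshot('wrist');cv2.imwrite('pics/w2raw.png',im)
np.save('s2.npy',s,allow_pickle=True)
p=wproj([525,188,133],s);print(p)
u,v=int(p[0])-35,int(p[1])-25
u=max(u,0);print(u,v)
cv2.imwrite('pics/w2c.png',cv2.resize(im[v:v+60,u:u+70],None,fx=10,fy=10,interpolation=cv2.INTER_CUBIC))
E
```

```text
tcp [499.   78.9 239.5] tilt [ 5.e-04 -5.e-04 -1.e+00] d_cm [-1.272e+01  3.339e+01 -3.000e-02] spin 0.002 xang 16.32 q [ 0.13  0.26  1.9  -0.    0.98  1.42] F [ 0.3  0.3 -0.5] M [ 0.01  0.01 -0.03] w 85.14 t 2.7
[137.27715537 133.01983107]
102 108
```

View pics/w2c.png

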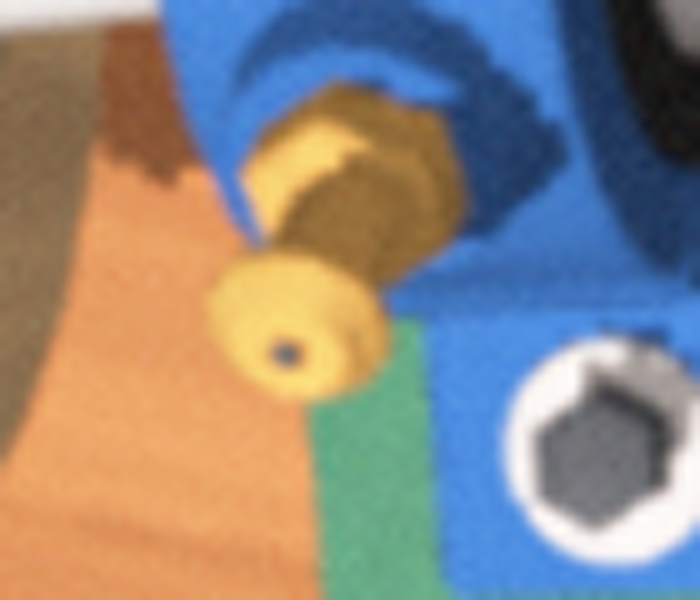

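```bash
python3 - <<'E'
from h import *
s2=np.load('s2.npy',allow_pickle=True).item()
s1=dict(s2);s1['tcp_pos']=np.array([525.1,187.9,239.5]);a=np.radians(16.37)
R=np.array([[np.cos(a),np.sin(a),0],[np.sin(a),-np.cos(a),0],[0,0,-1.]]);s1['orientation']=cv2.Rodrigues(R)[0].ravel()
def T(r1,r2):
    (e1,d1),(e2,d2)=r1,r2
    s=np.linalg.lstsq(np.stack([d1,-d2],1),e2-e1,rcond=None)[0]
    p,q=e1+s[0]*d1,e2+s[1]*d2; return (p+q)/2,np.linalg.norm(p-q)
f=lambda x:(x+.5)/10-.5
tip,e=T(wray(220+f(321),165+f(446),s1),wray(102+f(288),108+f(353),s2));print(tip,e)
print('top',proj('top',tip),'side',proj('side',tip))
# hex centre foot roughly
ax=np.array([-np.cos(np.radians(16.2))*np.sin(np.radians(35)),-np.sin(np.radians(16.2))*np.sin(np.radians(35)),np.cos(np.radians(35))])
print(ax, 'foot',tip-23.5*ax)
for k in(0,7,17,23.5): print(k,wproj(tip-(23.5-k)*ax,s2)-[102,108],wproj(tip-(23.5-k)*ax,s1)-[220,165])
E
```

```text
[517.48428702 189.12662154 141.76173926] 0.27226614340628524
top [207.80167156 177.66342275] side [235.99044544 151.35165494]
[-0.55080183 -0.16002272  0.81915204] foot [530.42813003 192.88715556 122.51166622]
0 [36.04570493 16.2238282 ] [32.01537256 21.13748603]
7 [33.79474651 21.55028944] [31.93218959 27.67746672]
17 [30.48214749 29.54607015] [31.81074856 37.41582368]
23.5 [28.2684627  34.99874585] [31.73027392 44.00085182]
```

Emit:
{"api": "step_arm", "payload": {
  "targets": "-1.5 4 0 0; -3.5 9 0 0; -5.7 15 0 0; -8 21 0 0; -10.3 27 0 0; -12 31.5 0 0; -12.7 33.4 0 0; -12.7 33.4 0 0"
}}

```text
clock: 3.75
tcp_pos: [472.2, -276.6, 239.4]
orientation: [-3.11, -0.445, -0.002]
contact_force: [-0.4, 0.6, -0.4]
grip_width: 85.2
```

```bash
python3 - <<'E'
from h import *
plan([470.7,-277.3,115],16.2)
s=bot.sense();im=bot.snapshot('wrist');np.save('s3.npy',s,allow_pickle=True)
cv2.imwrite('pics/w3.png',cv2.resize(im,(800,600),interpolation=cv2.INTER_CUBIC))
for z in(155,70): print(z,wproj([470.7,-277.3,z],s)*800/512)
E
```

```text
tcp [ 472.2 -276.6  239.4] tilt [ 1.3e-03  3.0e-04 -1.0e+00] d_cm [-0.18  0.02 12.44] spin 0.002 xang 16.3 q [-0.55  0.32  1.81  0.    1.01  0.73] F [-0.4  0.6 -0.4] M [ 0.03 -0.   -0.04] w 85.16 t 3.75
155 [400.17261285 326.26673604]
70 [400.24478793 280.6100159 ]
```

View pics/w3.png

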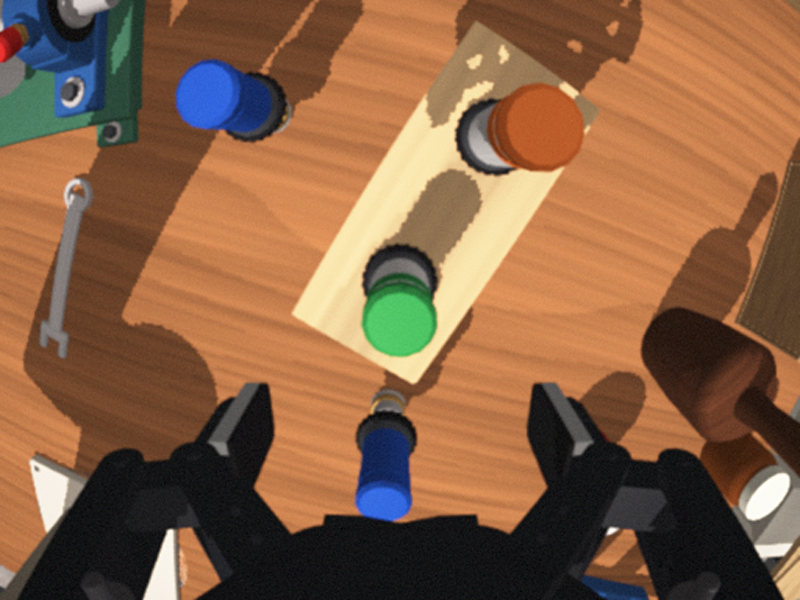

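```bash
python3 - <<'E'
from h import *
s=np.load('s3.npy',allow_pickle=True).item()
for u,v,z in((400,319,155),(400,275,74)):
    e,d=wray(u*.64,v*.64,s); print(e+d*(z-e[2])/d[2])
E
```

```text
[ 474.26187735 -276.17672453  155.        ]
[ 475.29577901 -275.79892233   74.        ]
```

Emit:
{"api": "step_arm", "payload": {
  "targets": "0.1 0 2 0; 0.1 0 6 0; 0.1 0 10 0; 0.1 0 12 0; 0.1 0 12.4 0; 0.1 0 12.4 0"
}}

```text
clock: 4.55
tcp_pos: [473.8, -274.3, 115.8]
orientation: [-3.109, -0.449, -0.002]
contact_force: [-0.2, 0.1, -0.2]
grip_width: 84.9
```

```bash
python3 - <<'E'
from h import *
plan([473,-276.6,115],16.2)
E
```

```text
tcp [ 473.8 -274.3  115.8] tilt [ 1.2e-03  7.0e-04 -1.0e+00] d_cm [-0.14  0.2   0.08] spin 0.004 xang 16.45 q [-0.55  0.5   1.88  0.    0.75  0.74] F [-0.2  0.1 -0.2] M [ 0.01 -0.03  0.04] w 84.94 t 4.55
```

Emit:
{"api": "step_arm", "payload": {
  "targets": "0 0.2 0.1 0; 0 0.2 0.1 0; 0 0.2 0.1 0; 0 0.2 0.1 0; 0 0.2 0.1 0; 0 0.2 0.1 0; 0 0.2 0.1 0; 0 0.2 0.1 0",
  "fingers": 2,
  "squeeze": 60
}}

```text
clock: 5.55
tcp_pos: [474.6, -276.4, 115.6]
orientation: [3.109, 0.449, 0.003]
contact_force: [-0.6, 1.3, 5.9]
grip_width: 34.9
```

```bash
python3 - <<'E'
from h import *
plan([473,-276.6,115],16.2)
s=bot.sense();im=bot.snapshot('wrist')
cv2.imwrite('pics/w4.png',cv2.resize(im,(800,600),interpolation=cv2.INTER_CUBIC))
E
```

```text
tcp [ 474.6 -276.4  115.6] tilt [ 2.1e-03  2.0e-04 -1.0e+00] d_cm [-0.16 -0.03  0.06] spin 0.004 xang 16.43 q [-0.55  0.5   1.88  0.    0.75  0.73] F [-0.6  1.3  5.9] M [ 0.16  0.06 -0.  ] w 34.91 t 5.55
```

View pics/w4.png

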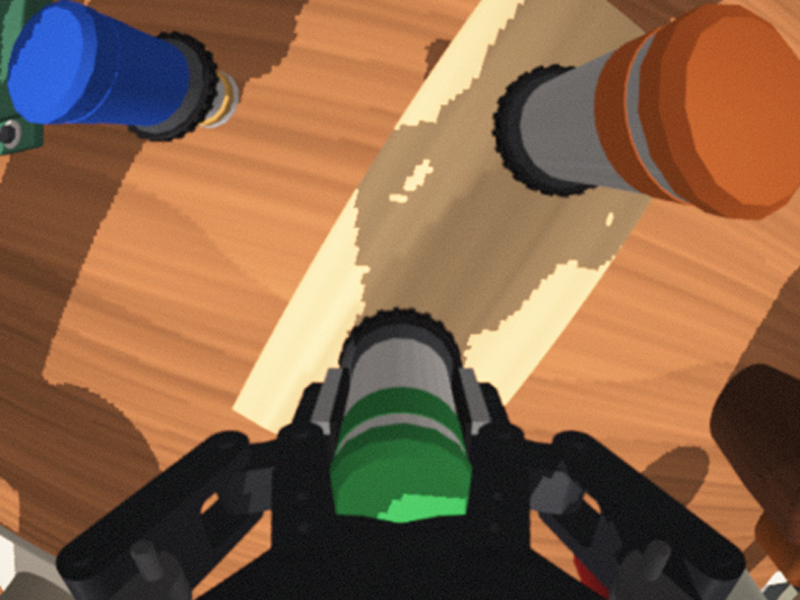

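Emit:
{"api": "step_arm", "payload": {
  "targets": "0 0 -0.7 0; 0 0 -1.8 0; 0 0 -3 0; 0 0 -3.8 0; 0 0 -4.1 0; 0 0 -4.1 0"
}}

```text
clock: 6.35
tcp_pos: [474.5, -276.4, 156.8]
orientation: [3.109, 0.449, 0.004]
contact_force: [0.4, -0.3, -3.6]
grip_width: 35.0
```

```bash
python3 - <<'E'
from h import *
plan([474.6,-276.4,156],16.2)
im=bot.snapshot('side')
cv2.imwrite('pics/s5.png',cv2.resize(im[150:270,260:400],None,fx=5,fy=5,interpolation=cv2.INTER_CUBIC))
E
```

```text
tcp [ 474.5 -276.4  156.8] tilt [ 2.3e-03  2.0e-04 -1.0e+00] d_cm [0.01 0.   0.08] spin 0.004 xang 16.43 q [-0.55  0.44  1.86  0.    0.84  0.73] F [ 0.4 -0.3 -3.6] M [ 0.03  0.01 -0.01] w 35.01 t 6.35
```

View pics/s5.png

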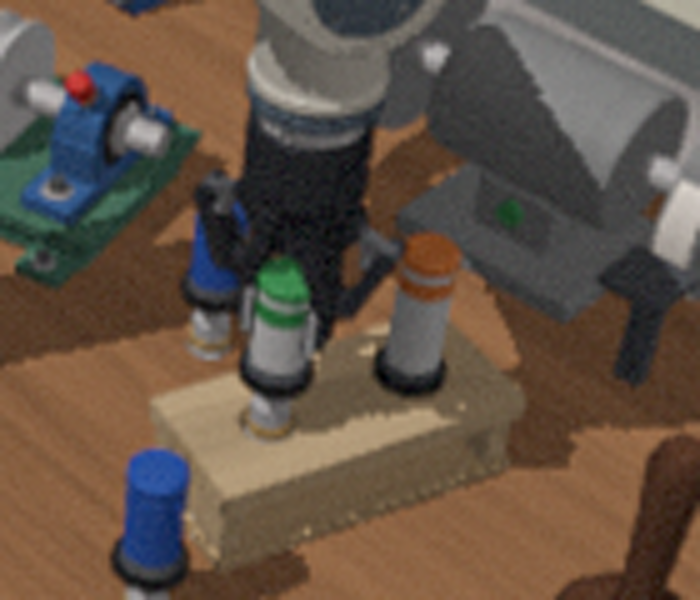

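Emit:
{"api": "step_arm", "payload": {
  "targets": "-0.4 0 0 0; -0.9 0 0 0; -1.4 0 0 0; -1.9 0 0 0; -2.4 0 0 0; -2.8 0 0 0; -3 0 0.05 0; -3 0 0.05 0",
  "squeeze": 35
}}

```text
clock: 7.4
tcp_pos: [446.5, -284.9, 156.1]
orientation: [3.109, 0.448, 0.007]
contact_force: [4.9, 1.4, -3.8]
grip_width: 35.0
```

```bash
python3 - <<'E'
from h import *
plan([474.6,-276.4,156],16.2)
im=bot.snapshot('wrist')
cv2.imwrite('pics/w6.png',cv2.resize(im,(800,600),interpolation=cv2.INTER_CUBIC))
im=bot.snapshot('side')
cv2.imwrite('pics/s6.png',cv2.resize(im[150:270,260:400],None,fx=5,fy=5,interpolation=cv2.INTER_CUBIC))
E
```

```text
tcp [ 446.5 -284.9  156.1] tilt [ 4.3e-03  2.0e-04 -1.0e+00] d_cm [ 2.93 -0.02  0.02] spin 0.003 xang 16.39 q [-0.59  0.42  1.91  0.    0.82  0.69] F [ 4.9  1.4 -3.8] M [ 0.51 -1.14 -0.01] w 34.96 t 7.4
```

View pics/w6.png

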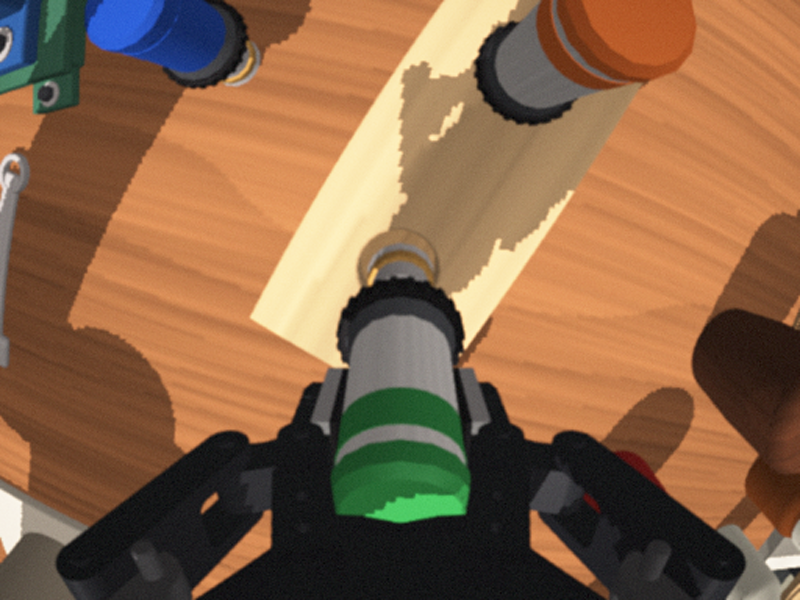

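View pics/s6.png

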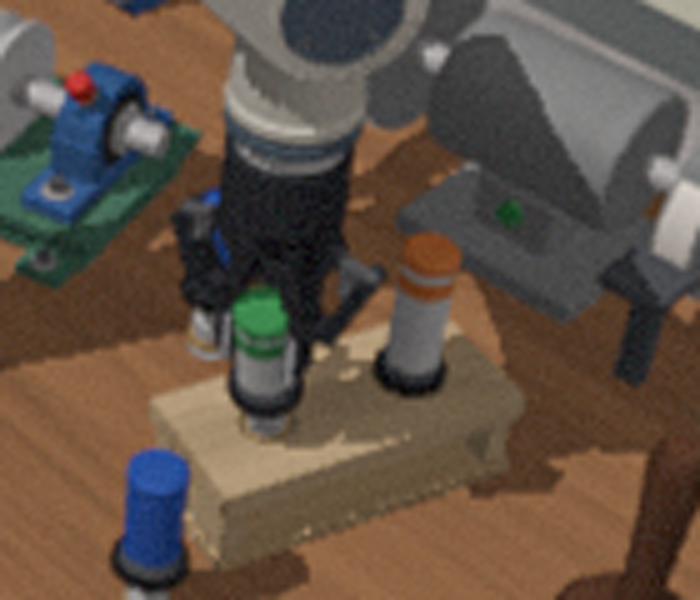

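Emit:
{"api": "step_arm", "payload": {
  "targets": "-0.4 0 0.05 0; -0.8 0 0.15 0; -1.25 0 0.3 0; -1.7 0 0.45 0; -2.1 0 0.65 0; -2.5 0 0.8 0; -2.7 0 0.9 0; -2.7 0 0.9 0"
}}

```text
clock: 8.5
tcp_pos: [420.7, -292.9, 147.1]
orientation: [3.108, 0.448, 0.007]
contact_force: [4.5, 0.2, -1.1]
grip_width: 35.2
```

```bash
python3 - <<'E'
from h import *
plan([474.6,-276.4,156],16.2)
im=bot.snapshot('wrist')
cv2.imwrite('pics/w7.png',cv2.resize(im,(800,600),interpolation=cv2.INTER_CUBIC))
E
```

```text
tcp [ 420.7 -292.9  147.1] tilt [ 4.5e-03 -4.0e-04 -1.0e+00] d_cm [ 5.64 -0.06 -0.87] spin 0.003 xang 16.39 q [-0.63  0.41  1.95  0.    0.78  0.65] F [ 4.5  0.2 -1.1] M [ 0.09 -1.    0.01] w 35.23 t 8.5
```

View pics/w7.png

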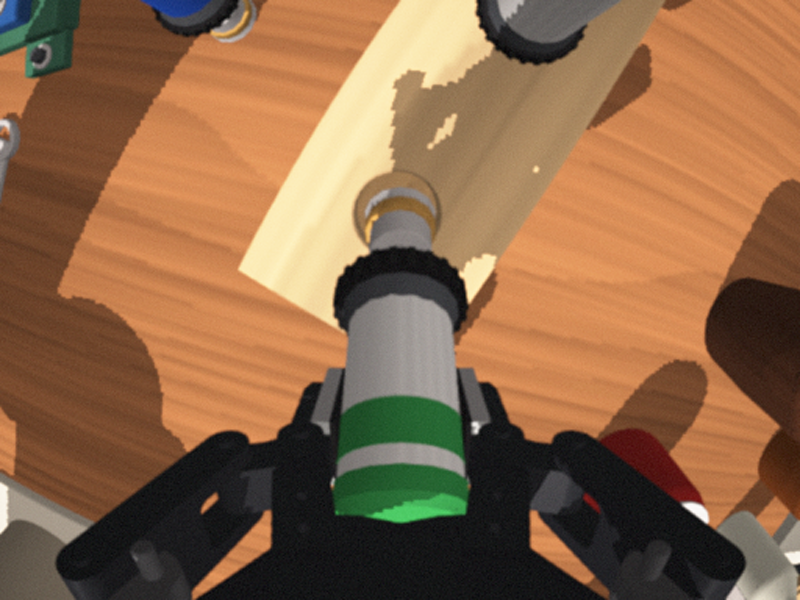

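```bash
python3 - <<'E'
import cv2
im=cv2.imread('pics/w7.png')
cv2.imwrite('pics/w7c.png',cv2.resize(im[160:530,320:480],None,fx=2.2*0.73,fy=1.6,interpolation=cv2.INTER_CUBIC))
E
```

```text
(no output)
```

View pics/w7c.png

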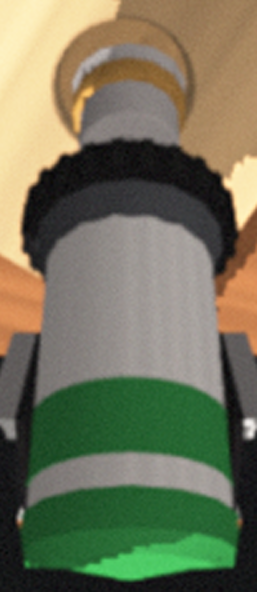

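```bash
cat >> h.py <<'E'
from scipy.optimize import least_squares
def gunpts(th,a,g,zr,s,pump=0):
    R=toR(s);ax=np.array([-np.sin(th),0,-np.cos(th)]);n=np.array([np.cos(th),0,-np.sin(th)])
    G=np.array([a,0,-2.])
    return [s['tcp_pos']+R@(G+(z-g)*ax+r*n) for z,r in zr]
def fit(rows,s,zr,g0=47):
    def f(p): return [wproj(P,s)[1]-v for P,v in zip(gunpts(p[0],p[1],p[2],zr,s),rows)]
    return least_squares(f,[0.6,0,g0])
E
python3 - <<'E'
from h import *
s=bot.sense()
ZR=[(0,24),(10,24),(18,18),(55,18),(69,18),(75,19)]
rows=[(160+r/1.6+.5)*.64-.5 for r in(140,180,215,378,451,485)]
r=fit(rows,s,ZR);print(np.degrees(r.x[0]),r.x,r.fun.round(2))
E
```

```text
35.79998533889589 [  0.62482762 -10.67298165  64.33242798] [-0.1  -2.4   2.42  1.06  0.24 -1.22]
```

```bash
python3 - <<'E'
from h import *
import cv2
s=bot.sense()
ZR=[(0,24),(10,24),(18,18),(55,18),(69,18),(75,19),(85,19)]
for th,a,g in((0,0,47),(0,0,52),(0.3,0,47),(.6,0,47),(.62,-10,60)):
    print(th,g,[round((wproj(P,s)[1]+.5)/.64-.5) for P in gunpts(th,a,g,ZR,s)])
# mouth
im=cv2.imread('pics/w4.png')
cv2.imwrite('pics/w4c.png',cv2.resize(im[290:530,310:490],None,fx=2.4,fy=2.4,interpolation=cv2.INTER_CUBIC))
E
```

```text
0 47 [300, 308, 332, 380, 405, 414, 438]
0 52 [296, 304, 327, 372, 396, 404, 426]
0.3 47 [274, 289, 317, 399, 439, 455, 490]
0.6 47 [255, 278, 310, 420, 469, 490, 529]
0.62 60 [255, 277, 307, 409, 454, 474, 509]
```

View pics/w4c.png

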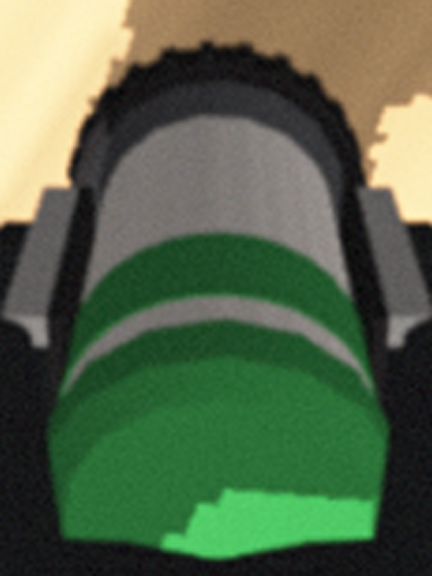

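```bash
python3 - <<'E'
from h import *
s=bot.sense()
ZR=[(18,18),(55,18),(69,18),(75,19)]
cv=lambda r:(r+.5)*.64-.5
def F(rows,prior):
    # prior (a0,sa,g0,sg)
    f=lambda p:[wproj(P,s)[1]-cv(v) for P,v in zip(gunpts(p[0],p[1],p[2],ZR,s),rows)]+[(p[1]-prior[0])/prior[1],(p[2]-prior[2])/prior[3]]
    r=least_squares(f,[.3,0,47]);return np.degrees(r.x[0]).round(1),r.x.round(2),r.fun.round(2)
print(F([338,387,413,423],(0,3,47,3)))
for pr in((0,3,47,3),(0,6,47,6),(0,20,47,20)):print(F([294.4,396,442,463],pr))
E
```

```text
(np.float64(-0.1), array([-0.  , -1.83, 46.06]), array([-0.18,  0.17,  0.15, -0.26, -0.61, -0.31]))
(np.float64(30.5), array([ 0.53,  3.21, 49.86]), array([ 0.19, -0.24,  0.4 , -0.15,  1.07,  0.95]))
(np.float64(30.7), array([ 0.54,  3.02, 50.14]), array([ 0.08, -0.26,  0.39, -0.16,  0.5 ,  0.52]))
(np.float64(31.4), array([ 0.55,  1.96, 51.41]), array([ 0.02, -0.17,  0.37, -0.21,  0.1 ,  0.22]))
```

Emit:
{"api": "step_arm", "payload": {
  "targets": "-0.3 0 0.1 0; -0.6 0 0.2 0; -0.8 0 0.3 0; -0.9 0 0.3 0; -0.9 0 0.3 0"
}}

```text
clock: 9.18
tcp_pos: [412.8, -295.5, 144.4]
orientation: [3.108, 0.447, 0.009]
contact_force: [5.9, 1.8, -0.9]
grip_width: 34.7
```

```bash
python3 - <<'E'
from h import *
plan([474.6,-276.4,156],16.2)
im=bot.snapshot('wrist')
b=cv2.resize(im,(800,600),interpolation=cv2.INTER_CUBIC)
cv2.imwrite('pics/w8c.png',cv2.resize(b[140:530,320:480],None,fx=1.5,fy=1.5,interpolation=cv2.INTER_CUBIC))
E
```

```text
tcp [ 412.8 -295.5  144.4] tilt [ 5.9e-03 -8.0e-04 -1.0e+00] d_cm [ 6.47 -0.09 -1.13] spin 0.003 xang 16.38 q [-0.65  0.41  1.96  0.    0.77  0.64] F [ 5.9  1.8 -0.9] M [ 0.53 -1.52 -0.01] w 34.66 t 9.18
```

View pics/w8c.png

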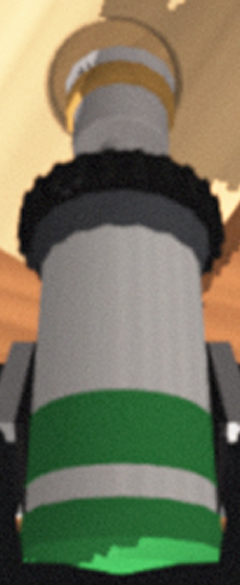

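```bash
cat >> h.py <<'E'
ZR4=[(18,18),(55,18),(69,18),(75,19)]
def F(rows,s,prior=(0,6,49,6)):
    cv=lambda r:(r+.5)*.64-.5
    f=lambda p:[wproj(P,s)[1]-cv(v) for P,v in zip(gunpts(p[0],p[1],p[2],ZR4,s),rows)]+[(p[1]-prior[0])/prior[1],(p[2]-prior[2])/prior[3]]
    r=least_squares(f,[.3,0,47]);return np.degrees(r.x[0]).round(1),r.x.round(2),r.fun.round(2)
E
python3 - <<'E'
from h import *
print(F([288,400,448.7,471.3],bot.sense()))
E
```

```text
(np.float64(38.6), array([ 0.67,  2.96, 51.67]), array([ 0.03, -0.13,  0.45, -0.31,  0.49,  0.44]))
```

Emit:
{"api": "step_arm", "payload": {
  "targets": "0.3 0 0 0; 0.5 0 -0.5 0; 0.6 0 -2 0; 0.6 0 -5 0; 0.6 0 -8 0; 0.6 0 -10.5 0; 0.6 0 -11.5 0; 0.6 0 -11.5 0",
  "squeeze": 60
}}

```text
clock: 10.22
tcp_pos: [417.8, -293.8, 260.0]
orientation: [3.107, 0.447, 0.01]
contact_force: [0.4, -0.4, -3.4]
grip_width: 35.1
```

```bash
python3 - <<'E'
from h import *
plan([474.6,-276.4,156],16.2)
im=bot.snapshot('wrist')
b=cv2.resize(im,(800,600),interpolation=cv2.INTER_CUBIC)
cv2.imwrite('pics/w9.png',b)
cv2.imwrite('pics/w9c.png',cv2.resize(b[140:530,320:480],None,fx=1.5,fy=1.5,interpolation=cv2.INTER_CUBIC))
im=bot.snapshot('side')
cv2.imwrite('pics/s9.png',cv2.resize(im[110:230,230:370],None,fx=5,fy=5,interpolation=cv2.INTER_CUBIC))
E
```

```text
tcp [ 417.8 -293.8  260. ] tilt [ 0.0065 -0.0015 -1.    ] d_cm [ 5.88 -0.1  10.43] spin 0.003 xang 16.38 q [-0.64  0.24  1.87  0.    1.03  0.65] F [ 0.4 -0.4 -3.4] M [-0.02  0.09  0.03] w 35.08 t 10.22
```

View pics/w9c.png

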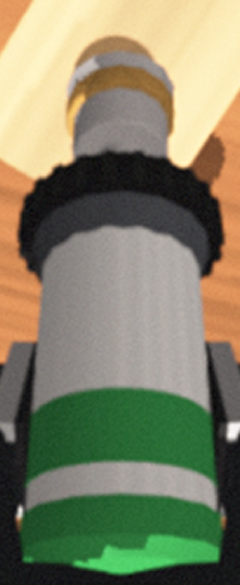

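View pics/s9.png

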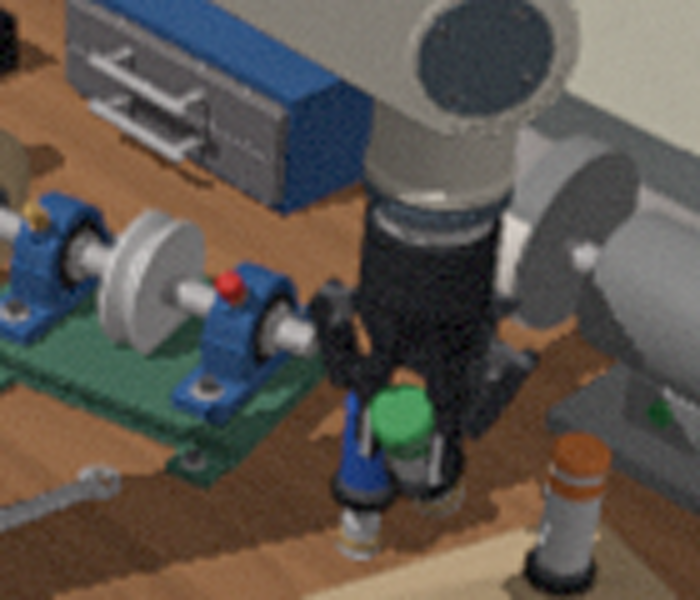

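```bash
python3 - <<'E'
from h import *
s=bot.sense()
r=F([289.3,398.7,447.3,469.3],s);print(r)
for th in (33,35,37,38):
  for a,g in((3,51),(2,50),(0,48)):
    print(th,a,g,[round((wproj(P,s)[1]+.5)/.64-.5,1) for P in gunpts(np.radians(th),a,g,ZR4+[(-49,16.5),(0,24)],s)])
print('obs 289.3 398.7 447.3 469.3 165 241')
E
```

```text
(np.float64(36.7), array([ 0.64,  2.97, 51.37]), array([ 0.01, -0.02,  0.29, -0.24,  0.5 ,  0.39]))
33 3 51 [np.float64(291.6), np.float64(395.5), np.float64(443.2), np.float64(463.8), np.float64(173.6), np.float64(239.0)]
33 2 50 [np.float64(297.0), np.float64(401.9), np.float64(449.9), np.float64(470.6), np.float64(177.3), np.float64(244.0)]
33 0 48 [np.float64(307.9), np.float64(414.8), np.float64(463.3), np.float64(484.1), np.float64(184.7), np.float64(254.1)]
35 3 51 [np.float64(290.8), np.float64(397.8), np.float64(446.4), np.float64(467.3), np.float64(167.7), np.float64(236.9)]
35 2 50 [np.float64(296.3), np.float64(404.3), np.float64(453.1), np.float64(474.1), np.float64(171.4), np.float64(242.0)]
35 0 48 [np.float64(307.5), np.float64(417.3), np.float64(466.4), np.float64(487.6), np.float64(179.1), np.float64(252.3)]
37 3 51 [np.float64(290.1), np.float64(400.1), np.float64(449.4), np.float64(470.7), np.float64(161.8), np.float64(234.9)]
37 2 50 [np.float64(295.8), np.float64(406.7), np.float64(456.1), np.float64(477.5), np.float64(165.7), np.float64(240.2)]
37 0 48 [np.float64(307.1), np.float64(419.8), np.float64(469.5), np.float64(491.0), np.float64(173.5), np.float64(250.8)]
38 3 51 [np.float64(289.8), np.float64(401.3), np.float64(450.9), np.float64(472.3), np.float64(158.9), np.float64(234.0)]
38 2 50 [np.float64(295.5), np.float64(407.9), np.float64(457.6), np.float64(479.1), np.float64(162.8), np.float64(239.3)]
38 0 48 [np.float64(307.0), np.float64(421.0), np.float64(471.0), np.float64(492.6), np.float64(170.8), np.float64(250.0)]
obs 289.3 398.7 447.3 469.3 165 241
```

```bash
cat >> h.py <<'E'
TIP=np.array([517.5,189.1,141.8])
def goal(dist,th=36.0,a=3.,g=51.2,tip=TIP,lean=35,yaw=16.2):
    s=bot.sense();R=toR(s);t=np.radians(th)
    axg=R@np.array([-np.sin(t),0,-np.cos(t)])          # actual gun axis
    l,y=np.radians(lean),np.radians(yaw)
    axn=np.array([-np.cos(y)*np.sin(l),-np.sin(y)*np.sin(l),np.cos(l)])
    seat=tip+axn*dist
    G=seat+axg*(g+32)
    P=G-R@np.array([a,0,-2.])
    print('angle gun/nip',np.degrees(np.arccos(axg@axn)).round(2),'P',P.round(1))
    return P
E
python3 - <<'E'
from h import *
P=goal(45);plan(P,16.2)
E
```

```text
angle gun/nip 1.25 P [442.6 167.3 243.7]
tcp [ 417.3 -293.4  258.6] tilt [ 4.5e-03  1.0e-04 -1.0e+00] d_cm [ 15.42 -43.48   1.5 ] spin 0.003 xang 16.38 q [-0.64  0.24  1.87  0.    1.02  0.65] F [-0.8  0.4 -4.3] M [0.03 0.12 0.01] w 34.75 t 10.32
```

Emit:
{"api": "step_arm", "payload": {
  "targets": "0.7 -2 -0.5 0; 2.1 -6 -1 0; 4 -11.2 -1 0; 5.8 -16.5 -1 0; 7.7 -21.7 -1 0; 9.6 -27 -1 0; 11.5 -32.2 -1 0; 13.2 -37 -1 0",
  "squeeze": 70
}}

```text
clock: 11.32
tcp_pos: [438.2, 101.4, 268.3]
orientation: [3.109, 0.449, 0.005]
contact_force: [0.6, 0.4, -3.6]
grip_width: 34.6
```

```bash
python3 - <<'E'
from h import *
P=goal(45);plan(P,16.2)
E
```

```text
angle gun/nip 1.18 P [442.7 167.2 243.8]
tcp [438.2 101.4 268.3] tilt [ 3.1e-03  2.0e-04 -1.0e+00] d_cm [ 2.29 -6.18  2.45] spin 0.004 xang 16.43 q [ 0.2   0.13  1.98 -0.    1.02  1.49] F [ 0.6  0.4 -3.6] M [-0.03  0.05 -0.  ] w 34.56 t 11.32
```

Emit:
{"api": "step_arm", "payload": {
  "targets": "0.8 -2.5 0.5 0; 1.7 -4.8 1.5 0; 2.2 -6 2.3 0; 2.3 -6.2 2.5 0; 2.3 -6.2 2.5 0"
}}

```text
clock: 11.95
tcp_pos: [442.5, 166.9, 243.1]
orientation: [3.109, 0.448, 0.003]
contact_force: [-0.3, 1.1, -4.9]
grip_width: 35.0
```

```bash
python3 - <<'E'
from h import *
P=goal(45);plan(P,16.2)
s=bot.sense();im=bot.snapshot('wrist');np.save('s10.npy',s,allow_pickle=True)
cv2.imwrite('pics/w10raw.png',im)
b=cv2.resize(im,(800,600),interpolation=cv2.INTER_CUBIC);cv2.imwrite('pics/w10.png',b)
print(wproj(TIP,s)/.64)
im=bot.snapshot('side');cv2.imwrite('pics/s10.png',cv2.resize(im[90:210,170:310],None,fx=5,fy=5,interpolation=cv2.INTER_CUBIC))
E
```

```text
angle gun/nip 1.12 P [442.8 167.3 243.9]
tcp [442.5 166.9 243.1] tilt [ 2.2e-03 -3.0e-04 -1.0e+00] d_cm [ 0.04 -0.02 -0.07] spin 0.004 xang 16.42 q [ 0.34  0.21  1.96 -0.    0.97  1.62] F [-0.3  1.1 -4.9] M [-0.02  0.02 -0.  ] w 34.97 t 11.95
[399.1909881  157.62507327]
```

View pics/w10.png

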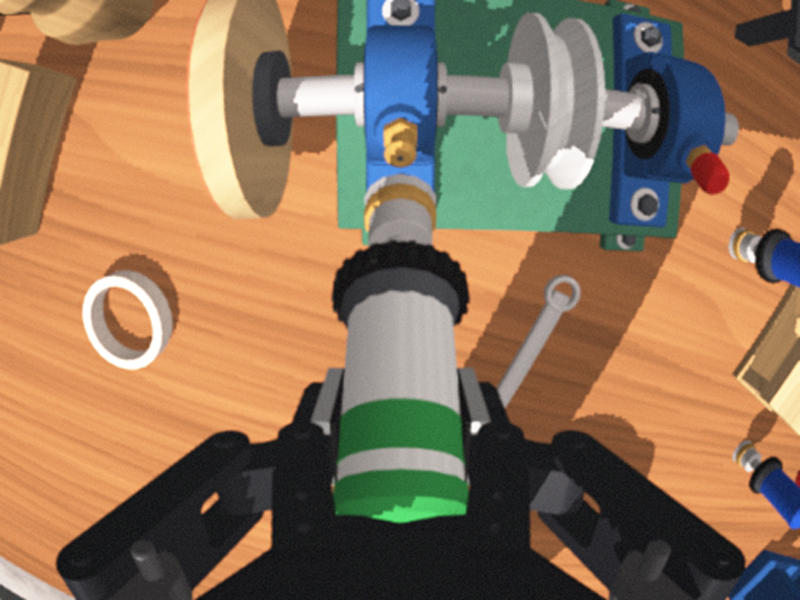

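View pics/s10.png

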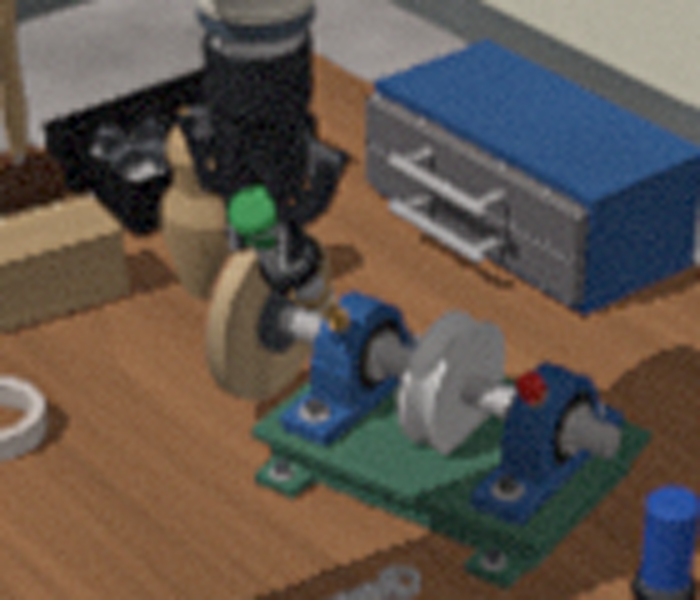

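```bash
python3 - <<'E'
from h import *
im=cv2.imread('pics/w10raw.png')
cv2.imwrite('pics/w10c.png',cv2.resize(im[70:180,210:300],None,fx=7,fy=7,interpolation=cv2.INTER_CUBIC)[:600])
cv2.imwrite('pics/w10d.png',cv2.resize(im[150:335,210:300],None,fx=3.2,fy=3.2,interpolation=cv2.INTER_CUBIC))
E
```

```text
(no output)
```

View pics/w10c.png

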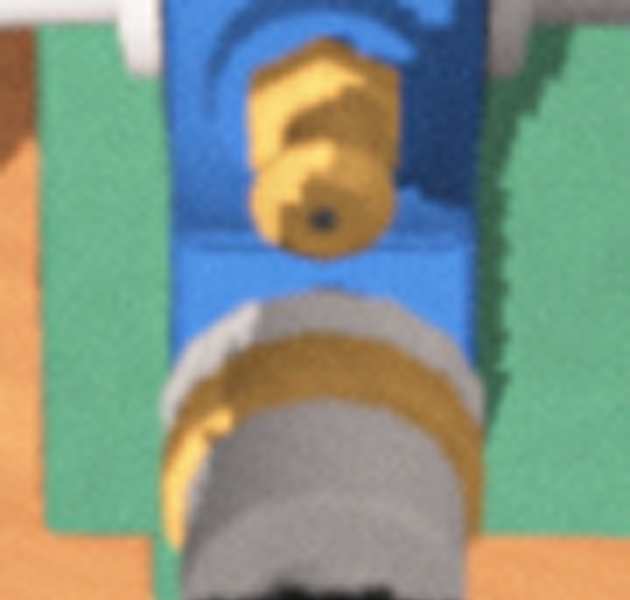

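View pics/w10d.png

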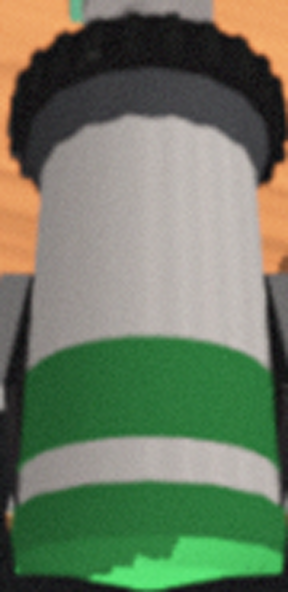

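```bash
python3 - <<'E'
from h import *
s=np.load('s10.npy',allow_pickle=True).item()
Z=ZR4+[(-49,16.5),(0,24)]
obs=[290.8,398.7,447.9,469.9,174.3,240.5]
cv=lambda r:(r+.5)*.64-.5
for idx in([0,1,2,3],[0,1,2,3,4],[0,1,2,3,4,5],[0,1,2,3,5]):
    f=lambda p:[wproj(gunpts(p[0],p[1],p[2],[Z[i]],s)[0],s)[1]-cv(obs[i]) for i in idx]+[p[1]/6,(p[2]-49)/6]
    r=least_squares(f,[.3,0,47]);print(np.degrees(r.x[0]).round(1),r.x.round(2),r.fun.round(2))
    p=r.x
    m=gunpts(p[0],p[1],p[2],[(-49,0),(-32,0)],s); print('mouth c',m[0].round(1),'seat',m[1].round(1))
E
```

```text
35.7 [ 0.62  3.44 50.4 ] [-0.07  0.3   0.18 -0.38  0.57  0.23]
mouth c [501.5 184.2 164.5] seat [492.  181.4 178.3]
32.1 [ 0.56  7.07 45.7 ] [ 0.88 -0.07  0.04 -0.43 -0.39  1.18 -0.55]
mouth c [497.7 183.1 165. ] seat [489.  180.6 179.4]
32.4 [ 0.57  5.87 46.91] [ 1.31  0.14  0.02 -0.55 -0.2  -0.68  0.98 -0.35]
mouth c [497.6 183.1 164.3] seat [488.8 180.5 178.6]
33.7 [ 0.59  4.23 48.9 ] [ 1.18  0.33  0.06 -0.58 -0.96  0.71 -0.02]
mouth c [498.8 183.4 163.8] seat [489.7 180.8 177.9]
```

```bash
python3 - <<'E'
from h import *
s=np.load('s10.npy',allow_pickle=True).item();R=toR(s)
for p in((35.7,3.44,50.4),(35,3,50),(34,4,50),(33.7,4.23,48.9),(32.4,5.9,46.9),(35,5,50),(34,5,52)):
    t=np.radians(p[0])
    def w(z,r):
        c=gunpts(t,p[1],p[2],[(z,0)],s)[0]; q=[wproj(c+k*r*R[:,1],s) for k in(-1,1)]
        return round(abs(q[0][0]-q[1][0]),1), q[0][1].round(1)
    print(p,'mouth',w(-49,16.5),'collar0',w(0,24),'c10',w(10,24),'top rows',[wproj(x,s)[1].round(1) for x in gunpts(t,p[1],p[2],[(-49,16.5),(-49,15.5),(0,24),(10,24)],s)])
E
python3 - <<'E'
import cv2
im=cv2.imread('pics/w10raw.png')
cv2.imwrite('pics/w10e.png',cv2.resize(im[105:185,205:305],None,fx=7,fy=7,interpolation=cv2.INTER_CUBIC))
E
```

```text
(35.7, 3.44, 50.4) mouth (np.float64(48.2), np.float64(125.1)) collar0 (np.float64(83.1), np.float64(180.6)) c10 (np.float64(86.1), np.float64(194.5)) top rows [np.float64(105.7), np.float64(106.9), np.float64(151.0), np.float64(165.5)]
(35, 3, 50) mouth (np.float64(48.0), np.float64(127.4)) collar0 (np.float64(83.0), np.float64(182.5)) c10 (np.float64(86.0), np.float64(196.4)) top rows [np.float64(108.0), np.float64(109.2), np.float64(152.8), np.float64(167.2)]
(34, 4, 50) mouth (np.float64(47.8), np.float64(127.9)) collar0 (np.float64(82.8), np.float64(181.8)) c10 (np.float64(85.9), np.float64(195.4)) top rows [np.float64(108.4), np.float64(109.6), np.float64(151.5), np.float64(165.5)]
(33.7, 4.23, 48.9) mouth (np.float64(47.9), np.float64(129.2)) collar0 (np.float64(83.0), np.float64(183.2)) c10 (np.float64(86.2), np.float64(196.8)) top rows [np.float64(109.6), np.float64(110.8), np.float64(152.8), np.float64(166.8)]
(32.4, 5.9, 46.9) mouth (np.float64(48.0), np.float64(131.1)) collar0 (np.float64(83.5), np.float64(184.2)) c10 (np.float64(86.7), np.float64(197.7)) top rows [np.float64(111.2), np.float64(112.4), np.float64(153.0), np.float64(166.8)]
(35, 5, 50) mouth (np.float64(48.1), np.float64(124.6)) collar0 (np.float64(83.2), np.float64(179.2)) c10 (np.float64(86.3), np.float64(193.0)) top rows [np.float64(105.0), np.float64(106.2), np.float64(149.0), np.float64(163.2)]
(34, 5, 52) mouth (np.float64(47.5), np.float64(124.7)) collar0 (np.float64(82.3), np.float64(177.5)) c10 (np.float64(85.4), np.float64(190.9)) top rows [np.float64(105.1), np.float64(106.4), np.float64(147.0), np.float64(160.7)]
```

View pics/w10e.png

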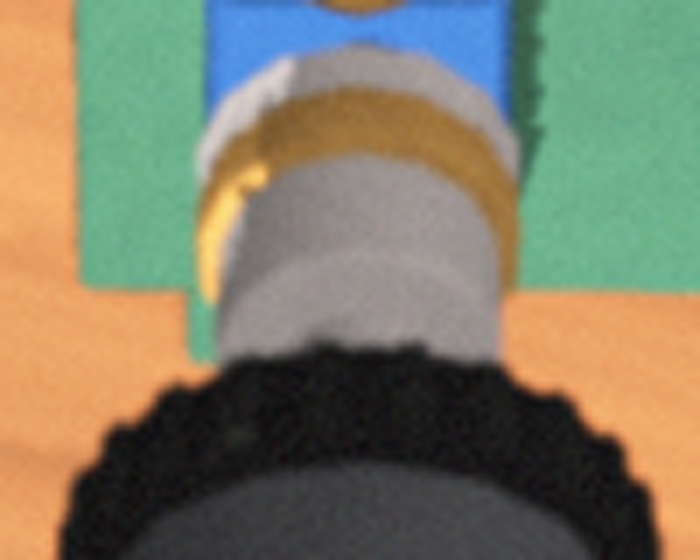

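```bash
python3 - <<'E'
from h import *
for d in(45,22):
  P=goal(d,34,4,49.2);plan(P,16.2)
E
```

```text
angle gun/nip 0.83 P [445.1 168.  243.8]
tcp [442.8 166.7 243.5] tilt [ 0.0032  0.     -1.    ] d_cm [ 0.25 -0.06 -0.03] spin 0.003 xang 16.37 q [ 0.34  0.2   1.96 -0.    0.97  1.62] F [ 0.1 -0.2 -2.8] M [0.01 0.07 0.02] w 34.94 t 12.05
angle gun/nip 0.83 P [457.8 171.7 225. ]
tcp [442.8 166.7 243.5] tilt [ 0.0032  0.     -1.    ] d_cm [ 1.57 -0.06  1.86] spin 0.003 xang 16.37 q [ 0.34  0.2   1.96 -0.    0.97  1.62] F [ 0.1 -0.2 -2.8] M [0.01 0.07 0.02] w 34.94 t 12.05
```

Emit:
{"api": "step_arm", "payload": {
  "targets": "0.25 -0.05 0 0; 0.6 -0.05 0.4 0; 1 -0.05 1 0; 1.4 -0.05 1.6 0; 1.55 -0.05 1.85 0; 1.55 -0.05 1.85 0",
  "squeeze": 110
}}

```text
clock: 12.8
tcp_pos: [457.5, 171.6, 224.7]
orientation: [3.109, 0.447, 0.004]
contact_force: [0.8, 1.5, -3.3]
grip_width: 34.4
```

```bash
python3 - <<'E'
from h import *
P=goal(22,34,4,49.2);plan(P,16.2)
s=bot.sense();im=bot.snapshot('wrist');np.save('s11.npy',s,allow_pickle=True)
cv2.imwrite('pics/w11raw.png',im)
cv2.imwrite('pics/w11c.png',cv2.resize(im[70:180,205:305],None,fx=7,fy=7,interpolation=cv2.INTER_CUBIC)[:600])
cv2.imwrite('pics/w11d.png',cv2.resize(im[150:335,210:300],None,fx=3.2,fy=3.2,interpolation=cv2.INTER_CUBIC))
print(wproj(TIP,s))
im=bot.snapshot('side');cv2.imwrite('pics/s11.png',cv2.resize(im[110:190,200:280],None,fx=7,fy=7,interpolation=cv2.INTER_CUBIC))
E
```

```text
angle gun/nip 0.87 P [457.8 171.7 225. ]
tcp [457.5 171.6 224.7] tilt [ 2.4e-03 -3.0e-04 -1.0e+00] d_cm [ 0.03 -0.   -0.03] spin 0.003 xang 16.38 q [ 0.33  0.25  1.95 -0.    0.94  1.62] F [ 0.8  1.5 -3.3] M [0.02 0.09 0.04] w 34.42 t 12.8
[255.69418407 123.22941548]
```

View pics/w11c.png

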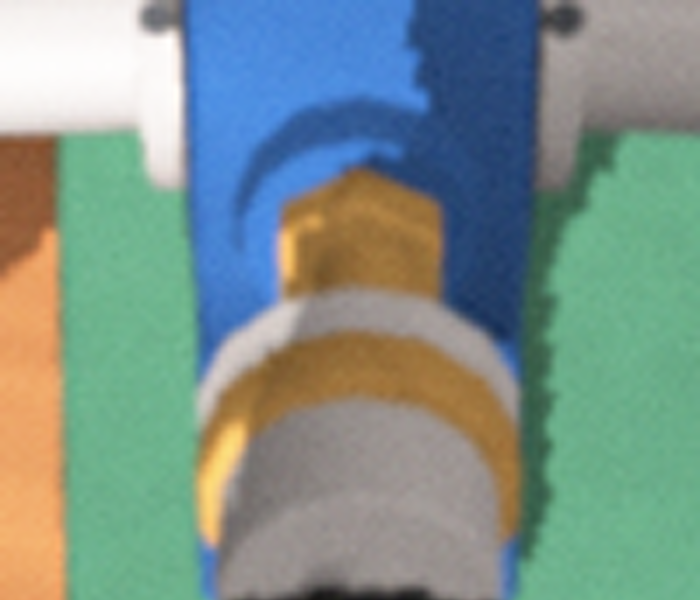

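View pics/w11d.png

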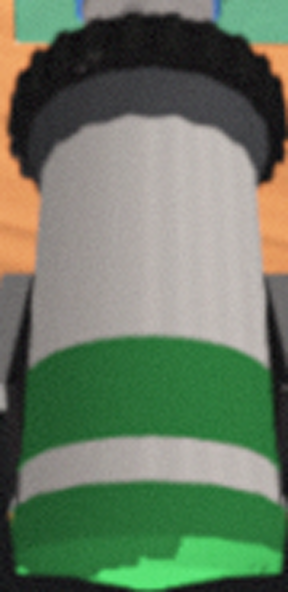

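View pics/s11.png

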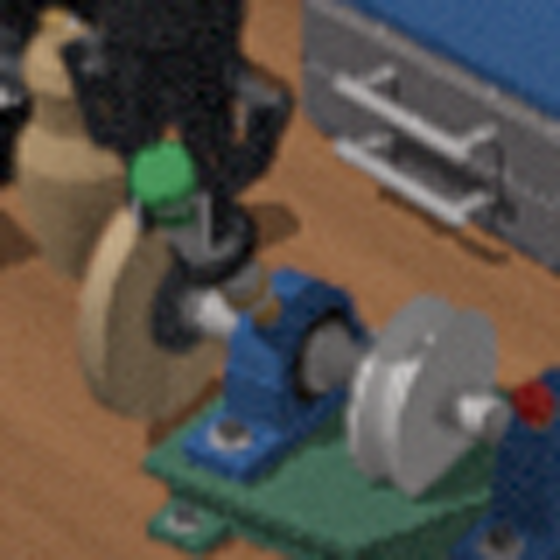

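Emit:
{"api": "step_arm", "payload": {
  "targets": "0.1 0 0.15 0; 0.23 0 0.33 0; 0.34 0 0.49 0; 0.46 0 0.65 0; 0.57 0 0.82 0; 0.57 0 0.82 0"
}}

```text
clock: 13.65
tcp_pos: [463.1, 173.2, 216.7]
orientation: [3.109, 0.447, 0.004]
contact_force: [-1.0, 0.1, -4.3]
grip_width: 34.1
```

```bash
cat >> h.py <<'E'
def chk(th=34,a=4,g=49.2):
    s=bot.sense();P=gunpts(np.radians(th),a,g,[(-32,0)],s)[0]
    l,y=np.radians(35),np.radians(16.2);ax=np.array([-np.cos(y)*np.sin(l),-np.sin(y)*np.sin(l),np.cos(l)])
    d=P-TIP; al=d@ax; perp=d-al*ax
    print('seat-tip along',al.round(1),'perp',(toR(s).T@perp).round(1)); F=s['contact_force']+[0,0,3.7]
    print('axial push',(F@ax).round(1),'F-lat',(F-(F@ax)*ax).round(1))
E
python3 - <<'E'
from h import *
plan(TIP);chk()
E
```

```text
tcp [463.1 173.2 216.7] tilt [ 2.7e-03 -1.0e-04 -1.0e+00] d_cm [5.65 0.   7.5 ] spin 0 xang 16.38 q [ 0.33  0.27  1.94 -0.    0.92  1.62] F [-1.   0.1 -4.3] M [ 0.02  0.12 -0.02] w 34.15 t 13.65
seat-tip along 12.1 perp [-0.2 -0.   0.2]
axial push 0.0 F-lat [-0.9  0.1 -0.6]
```

Head should be about 5 mm inside the mouth with no contact yet. Continue.

Emit:
{"api": "step_arm", "payload": {
  "targets": "0.1 0 0.15 0; 0.2 0 0.29 0; 0.3 0 0.43 0; 0.4 0 0.57 0; 0.46 0 0.66 0; 0.46 0 0.66 0"
}}

```text
clock: 14.4
tcp_pos: [467.7, 174.5, 210.0]
orientation: [3.109, 0.447, 0.005]
contact_force: [0.8, 0.2, -4.5]
grip_width: 33.9
```

```bash
python3 - <<'E'
from h import *
plan(TIP);chk()
im=bot.snapshot('wrist')
cv2.imwrite('pics/w12c.png',cv2.resize(im[70:180,205:305],None,fx=7,fy=7,interpolation=cv2.INTER_CUBIC)[:600])
E
```

```text
tcp [467.7 174.5 210. ] tilt [ 3.e-03 -1.e-04 -1.e+00] d_cm [5.17 0.   6.83] spin 0 xang 16.38 q [ 0.33  0.29  1.94 -0.    0.91  1.62] F [ 0.8  0.2 -4.5] M [ 0.03 -0.14 -0.  ] w 33.88 t 14.4
seat-tip along 3.8 perp [-0.2 -0.   0.1]
axial push -1.1 F-lat [0.2 0.1 0.1]
```

View pics/w12c.png

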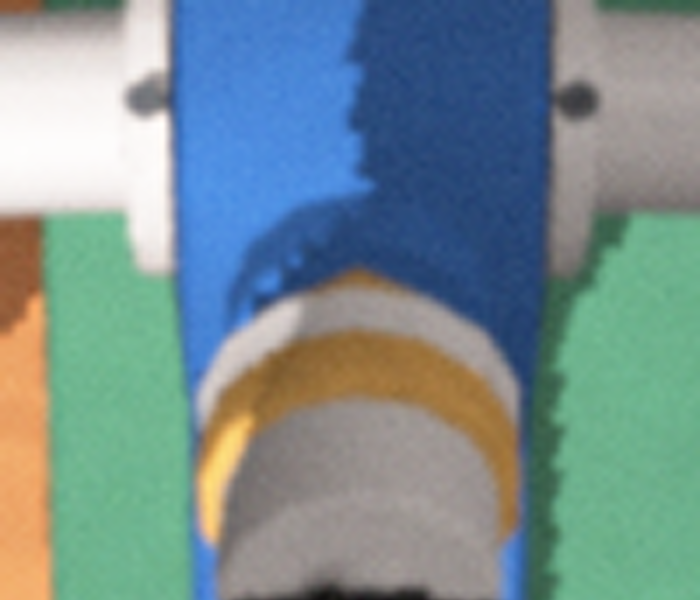

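Emit:
{"api": "step_arm", "payload": {
  "targets": "0.06 0 0.08 0; 0.12 0 0.17 0; 0.18 0 0.25 0; 0.24 0 0.34 0; 0.3 0 0.42 0; 0.3 0 0.42 0"
}}

```text
clock: 15.2
tcp_pos: [470.3, 175.3, 206.2]
orientation: [3.109, 0.447, 0.004]
contact_force: [-4.7, -0.7, 5.0]
grip_width: 34.1
```

```bash
python3 - <<'E'
from h import *
plan(TIP);chk()
E
```

```text
tcp [470.3 175.3 206.2] tilt [ 2.7e-03 -1.0e-04 -1.0e+00] d_cm [4.9  0.   6.45] spin 0 xang 16.38 q [ 0.33  0.3   1.93 -0.    0.9   1.62] F [-4.7 -0.7  5. ] M [-0.21  0.48 -0.06] w 34.08 t 15.2
seat-tip along -0.9 perp [-0.1 -0.   0.1]
axial push 9.8 F-lat [0.7 0.9 0.6]
```

Emit:
{"api": "step_arm", "payload": {
  "targets": "0.06 0 0.08 0; 0.12 0 0.17 0; 0.18 0 0.25 0; 0.24 0 0.34 0; 0.24 0 0.34 0"
}}

```text
clock: 15.82
tcp_pos: [472.5, 175.9, 202.8]
orientation: [3.109, 0.447, 0.003]
contact_force: [-5.0, -0.7, 4.9]
grip_width: 34.1
```

```bash
python3 - <<'E'
from h import *
plan(TIP);chk()
im=bot.snapshot('wrist')
cv2.imwrite('pics/w13c.png',cv2.resize(im[70:180,205:305],None,fx=7,fy=7,interpolation=cv2.INTER_CUBIC)[:600])
E
```

```text
tcp [472.5 175.9 202.8] tilt [ 2.2e-03 -3.0e-04 -1.0e+00] d_cm [4.68 0.   6.11] spin 0 xang 16.38 q [ 0.33  0.31  1.93 -0.    0.9   1.62] F [-5.  -0.7  4.9] M [-0.24  0.65 -0.02] w 34.12 t 15.82
seat-tip along -4.9 perp [-0.2 -0.   0.1]
axial push 9.9 F-lat [0.5 0.8 0.5]
```

View pics/w13c.png

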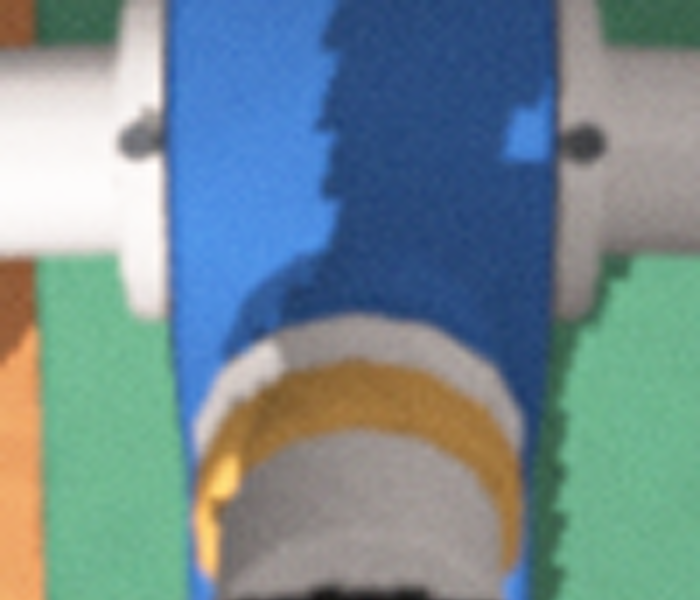

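Emit:
{"api": "step_arm", "payload": {
  "targets": "0.06 0 0.08 0; 0.12 0 0.17 0; 0.18 0 0.25 0; 0.24 0 0.34 0; 0.3 0 0.43 0; 0.36 0 0.51 0; 0.4 0 0.57 0; 0.4 0 0.57 0"
}}

```text
clock: 16.88
tcp_pos: [476.0, 177.0, 197.4]
orientation: [3.109, 0.447, 0.002]
contact_force: [-6.1, -1.5, 8.5]
grip_width: 34.1
```

```bash
python3 - <<'E'
from h import *
plan(TIP);chk()
im=bot.snapshot('wrist')
cv2.imwrite('pics/w14c.png',cv2.resize(im[70:335,205:305],None,fx=2.25,fy=2.25,interpolation=cv2.INTER_CUBIC)[:600])
E
```

```text
tcp [476.  177.  197.4] tilt [ 1.4e-03 -5.0e-04 -1.0e+00] d_cm [4.32 0.   5.56] spin 0 xang 16.38 q [ 0.33  0.32  1.93 -0.    0.89  1.62] F [-6.1 -1.5  8.5] M [-0.29  0.78  0.03] w 34.07 t 16.88
seat-tip along -11.5 perp [-0.4 -0.   0.3]
axial push 13.6 F-lat [1.4 0.7 1.1]
```

View pics/w14c.png

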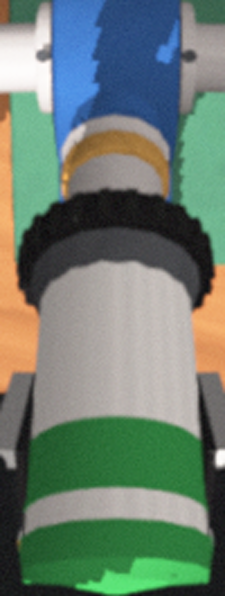

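Emit:
{"api": "step_arm", "payload": {
  "targets": "0.05 0 0.07 0; 0.1 0 0.14 0; 0.13 0 0.19 0; 0.13 0 0.19 0; 0.13 0 0.19 0"
}}

```text
clock: 17.55
tcp_pos: [476.9, 177.3, 195.9]
orientation: [3.109, 0.447, 0.001]
contact_force: [-7.0, -2.0, 10.8]
grip_width: 34.3
```

```bash
python3 - <<'E'
from h import *
plan(TIP);chk()
im=bot.snapshot('wrist');cv2.imwrite('pics/w15raw.png',im)
cv2.imwrite('pics/w15c.png',cv2.resize(im[70:180,205:305],None,fx=7,fy=7,interpolation=cv2.INTER_CUBIC)[:600])
cv2.imwrite('pics/w15d.png',cv2.resize(im[150:335,210:300],None,fx=3.2,fy=3.2,interpolation=cv2.INTER_CUBIC))
E
```

```text
tcp [476.9 177.3 195.9] tilt [ 9.e-04 -7.e-04 -1.e+00] d_cm [4.22 0.   5.41] spin 0 xang 16.38 q [ 0.33  0.33  1.93 -0.    0.89  1.62] F [-7.  -2.  10.8] M [-0.27  0.81 -0.05] w 34.26 t 17.55
seat-tip along -13.3 perp [-0.4 -0.   0.3]
axial push 16.0 F-lat [1.8 0.5 1.3]
```

View pics/w15c.png

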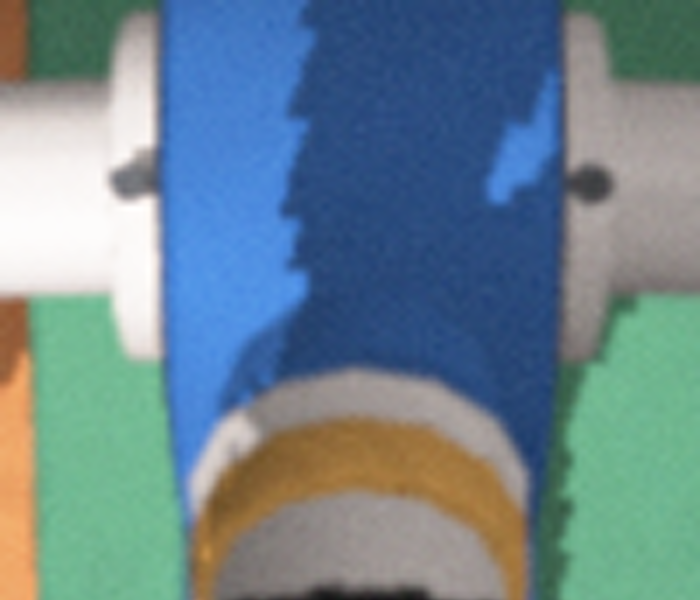

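View pics/w15d.png

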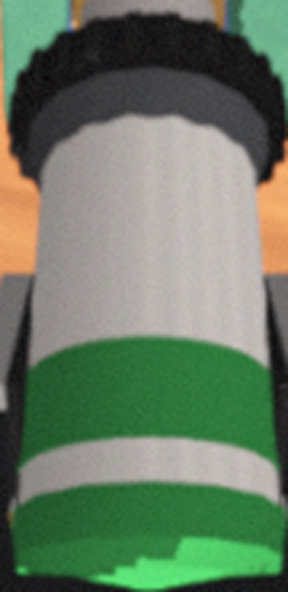

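```bash
python3 - <<'E'
from h import *
s=bot.sense()
r0=wproj(gunpts(np.radians(34),4,49.2,[(-49,15.5)],s)[0],s)[1]
for p in(11,12,13,14): print(p,wproj(gunpts(np.radians(34),4,49.2,[(-49+p,15.5)],s)[0],s)[1]-r0)
for i in range(3): bot.snapshot('top'); chk()
E
```

```text
11 10.18418690045607
12 11.157421820479527
13 12.138908901390266
14 13.128731880686516
seat-tip along -13.3 perp [-0.5 -0.   0.3]
axial push 14.3 F-lat [1.4 0.3 1. ]
seat-tip along -13.3 perp [-0.4 -0.1  0.3]
axial push 15.7 F-lat [1.7 0.2 1.2]
seat-tip along -13.3 perp [-0.4 -0.1  0.3]
axial push 15.3 F-lat [ 1.7 -0.1  1.1]
```

Emit:
{"api": "step_arm", "payload": {
  "targets": "0.03 0 0.04 0; 0.06 0 0.08 0; 0.07 0 0.1 0; 0.07 0 0.1 0; 0.07 0 0.1 0"
}}

```text
clock: 18.38
tcp_pos: [477.3, 177.4, 195.3]
orientation: [3.109, 0.447, 0.0]
contact_force: [-6.2, -3.8, 10.1]
grip_width: 34.1
```

```bash
python3 - <<'E'
from h import *
plan(TIP);chk()
im=bot.snapshot('wrist');chk()
cv2.imwrite('pics/w16c.png',cv2.resize(im[70:180,205:305],None,fx=7,fy=7,interpolation=cv2.INTER_CUBIC)[:600])
im=bot.snapshot('side');chk();cv2.imwrite('pics/s16.png',cv2.resize(im[100:200,190:300],None,fx=6,fy=6,interpolation=cv2.INTER_CUBIC))
E
```

```text
tcp [477.3 177.4 195.3] tilt [ 4.e-04 -8.e-04 -1.e+00] d_cm [4.19 0.   5.35] spin 0 xang 16.38 q [ 0.33  0.33  1.92 -0.    0.89  1.62] F [-6.2 -3.8 10.1] M [-0.34  0.84 -0.03] w 34.12 t 18.38
seat-tip along -14.0 perp [-0.5 -0.   0.3]
axial push 15.3 F-lat [ 2.3 -1.4  1.2]
seat-tip along -14.0 perp [-0.5 -0.   0.3]
axial push 15.4 F-lat [ 1.7 -0.1  1.2]
seat-tip along -14.0 perp [-0.4 -0.   0.3]
axial push 14.8 F-lat [ 2.3 -0.1  1.5]
```

View pics/w16c.png

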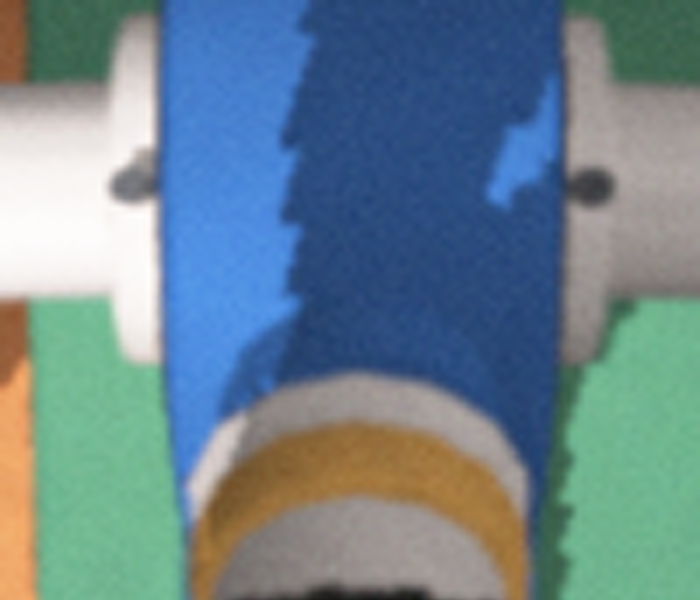

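View pics/s16.png

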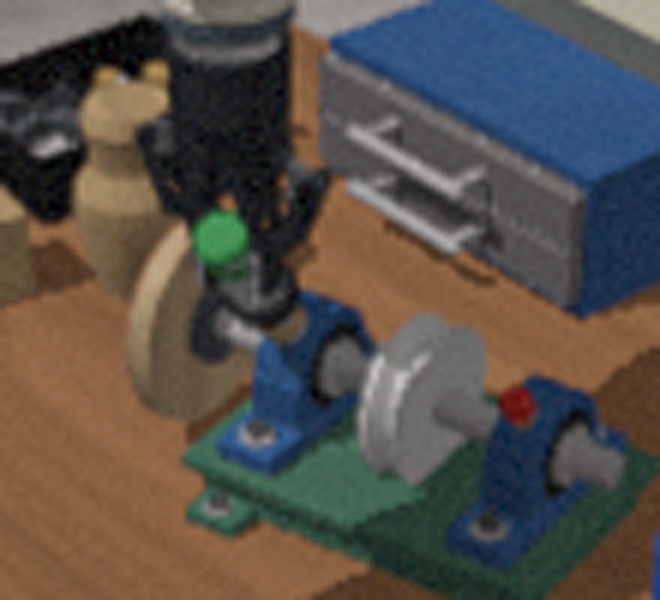

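Emit:
{"api": "step_arm", "payload": {
  "targets": "0.03 0 0.04 0; 0.05 0 0.08 0; 0.05 0 0.08 0; 0.05 0 0.08 0"
}}

```text
clock: 18.98
tcp_pos: [477.5, 177.4, 195.0]
orientation: [3.109, 0.447, -0.0]
contact_force: [-6.6, -1.9, 9.9]
grip_width: 34.2
```

```bash
python3 - <<'E'
from h import *
plan(TIP);chk()
for i in range(2):
    im=bot.snapshot('wrist');chk()
cv2.imwrite('pics/w17c.png',cv2.resize(im[70:180,205:305],None,fx=7,fy=7,interpolation=cv2.INTER_CUBIC)[:600])
E
```

```text
tcp [477.5 177.4 195. ] tilt [-2.e-04 -1.e-03 -1.e+00] d_cm [4.17 0.   5.32] spin 0 xang 16.38 q [ 0.33  0.33  1.92 -0.    0.89  1.62] F [-6.6 -1.9  9.9] M [-0.33  0.85 -0.1 ] w 34.24 t 18.98
seat-tip along -14.4 perp [-0.6 -0.1  0.4]
axial push 15.1 F-lat [1.7 0.5 1.3]
seat-tip along -14.4 perp [-0.6 -0.   0.4]
axial push 15.4 F-lat [2.  0.6 1.5]
seat-tip along -14.4 perp [-0.6 -0.1  0.4]
axial push 14.8 F-lat [ 2.4 -0.2  1.6]
```

View pics/w17c.png

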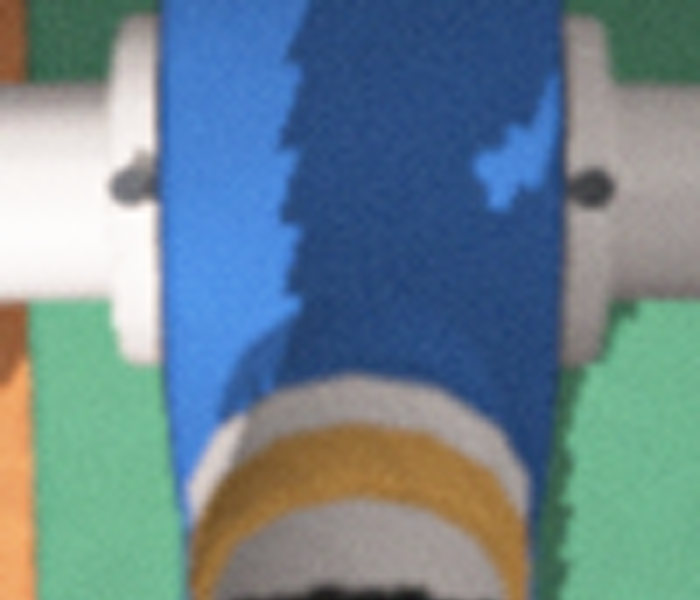

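```bash
python3 - <<'E'
from h import *
print(bot.close_job()); 
E
```

```text
the job is handed in; nothing more can be done
None
```

I pressed the green gun onto the bare nipple with its pump nearly all the way in. I handed the job in at 19 s with the arm still holding it there.

**What I did**
- I lifted the green-banded gun out of the stand and tilted it about 34° in the jaws against the rim of its own hole, at about 5–6 N sideways.
- I lined the coupler up with the bare nipple on the bearing next to the disc, and pushed along the nipple's axis.
- I did not touch the orange gun, the blue look-alikes or anything else on the bench.

**Last checks**
- **Push:** about 15 N along the nipple, with 2–3 N sideways. The spring needs 15 N fully in, so this fits a pump that is nearly or fully in.
- **Pump travel:** the picture gave about 13 mm and the arm's position about 14.4 mm, out of 14 mm. They disagree by about 1 mm.
- **Alignment:** the coupler is within 1 mm of the nipple's axis by the arm's position. My readings of the gun's tilt ranged from 32° to 36°, against the nipple's 35°.
- **Grip:** the gun had not slipped in the jaws when last checked, just before the final 1 to 2 mm of push.

I inferred the snap rather than seeing it. The push stayed near 10 N while the gun moved 4 mm further, and the pump then followed its spring up to 15 N, well above the 8 N the snap needs.

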